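# Start the locking screw at the bottom of the gear unit's well

### The arm

A 6-joint arm with a two-finger parallel gripper is mounted at the origin on the work surface. World frame = base frame: x ahead of the robot, y to its left, z up, the work surface at z = 0. Lengths are in m, angles in rad, forces in N, time in s.
With the tool pointing down it reaches from about 0.25 to 0.775 m from the base axis. Payload 4 kg.
Tool frame: the origin (TCP) lies at the very end of the fingers, on their centre line; the grasp point (between the pads) lies 19 mm behind it; z points along the fingers, y is the line along which they close (so a half turn about z gives the same grasp; the last joint's range is limited). The gripper opens to 85 mm and grips with 20 to 120 N. Pads are 22 mm wide; open, the fingers measure 114 mm over their backs; the gripper's body (76 mm by 85 mm) begins 54 mm behind the grasp point. The pads swing forward as they close: fully open they stand 13 mm farther back than shut.
Start: joints at [-1.352, 0.087, 1.371, -0, 1.684, -0.103], TCP at [0.174, -0.522, 0.204] pointing down, gripper open.
Joint ranges: [-3.1, 3.1], [-0.76, 2.03], [0.27, 2.55], [-1.08, 4.22], [0.17, 2.65], [-2.57, 2.57]. Speed limits (rad/s): [2.79, 2.79, 3.14, 3.14, 3.14, 3.14].

### API

Orientations are given as a 3x3 rotation matrix whose columns are the frame's x, y, z axes.
In Python, from station import bot, imaging gives the robot as it stands. The module is installed in compiled form; this text tells all that it offers.
- The arm moves only by the tool move_arm, never from a script. Its argument "rows" is one flat list of numbers, 7 for each row, row after row: the shift along the world's x, y, z each as a share of 500 mm, from -1 to 1, then the turn, a rotation vector about the world's x, y, z each as a share of 30 degrees, from -1 to 1, then the closure, from 0 (fully open) to 1 (shut). A call has exactly 5 rows; each row is the pose to reach, as a shift and turn from the pose commanded when the call began; what a row does not reach only later rows make up. A row lasts 1/10 s, in which the tool goes at most 50 mm and 8.59 degrees, less where a joint would pass 70% of its speed; a pose out of reach is approached as far as the arm can. A call with a number of a shift or a turn outside -1 to 1 is refused whole. A call with a gripper value outside its range is refused whole. The fingers move at their own pace and stop on an object; "grip_force" is the grip in N (left out, the last holds). Time passes only in rows, so rows that repeat a pose let the fingers close, or fill a call up. It gives the time, the measured TCP pose, the force, the opening and the grip force at its end, in the units of the state.
- bot.observe(): the state, without advancing time (a new reading comes with each control period).
- imaging.camera(name): name is "scene" or "top"; returns a dict with "color" (400x640x3 uint8, red, green, blue), "camera_matrix" (3x3 intrinsics, pixels), "k1" (the pictures are not rectified: a ray, as slopes to the right and down, at radius r is drawn at 1 + k1 r^2 times it, then the intrinsics apply), "eye" and "attitude" of the camera in the world. Camera axes: x right, y down, z forward; pixel columns grow to the right and rows downward; lengths in m; the calibration is good to about 2 mm. A picture is of the moment at which its call begins. There is no depth.
- bot.sign_off(): hands the job in; it is judged then, once.
The state is a dict: "time_s": time; "q": joint angles; "joint_vel": joint speeds; "joint_torque": joint torques, N m; "eef_pos": TCP position; "tcp_rot": TCP orientation; "contact_force": force on the tool from outside, world axes, zero at the start; "ft_torque": the same for the moment, N m; "finger_gap": opening from 0.0 (shut) to 1.0 (fully open); "gripper_force": force on a finger pad.
Only numpy, scipy, OpenCV 4.12 (cv2) and the standard library are available. Lean on these libraries where they do the work, as an engineer would, in place of code of your own. Each camera call takes 0.05 s, during which the arm holds its last target. There are 200 camera calls.

### The job

Take the long T-handled locking screw out of the plywood rack, lower it into the deep well in the top of the gear unit, feel for the place where its two cross pins drop into the thread at the bottom, and turn it clockwise until it is fully home. Do it gently: never force the screw against the unit, then let go of it, and leave the other things where they are.

Things in the scene. Friction and masses are not known exactly. Their poses are not given: they have to be found in the camera images.
- screw_grip (a point): Centre of the steel locking screw's T-handle, a bar 44 mm long (x), 12 mm thick (y; grip across it) and 22 mm high (z). Below: a neck 14 mm in diameter, a collar 36 mm in diameter and 4 mm thick (its underside 34 mm below this point), a stem 11 mm in diameter with a tapered tip 121 mm below this point. Starts upright in either hole of the rack, collar on the rack's top, bar turned anyhow.
- screw: The same screw, about 0.2 kg; this origin is its tip on the axis, z up the stem, x along the handle bar.
- screw_pins (a point): On the stem's axis, 12 mm above the tip: two round cross pins 5 mm in diameter stick out here along +x and -x (in line with the handle bar), each reaching 11.5 mm from the axis.
- well_mouth (a point): Centre of the well's mouth in the gear unit's top face, 98 mm above the bench; x points to the unit's motor, z up. The well is a round hole 26 mm in diameter with a 3 mm chamfer. When the screw is home its tip is 83 to 86 mm below here and its collar's underside stands 1 to 3.5 mm above the face.
- well_ring (a point): On the well's axis, 60 mm below the mouth: flat top of a steel thread ring with a 14 mm central hole for the stem. Two opposite gaps in it let both pins drop through at once; they catch within about 5 degrees. They lie along x (the motor), but off by an unknown angle of up to 57 degrees either way, fixed. Pins on the flat top: tip 69.5 mm below the mouth; in the gaps: up to 81 mm.
- well_thread (a point): On the well's axis, 68 mm below the mouth: height of the pins when they have dropped through the gaps. A clockwise turn (seen from above) from there runs them down a sloping groove, about 4 mm deeper over the first 75 degrees, then level to a hard stop at about 90. It cannot turn the other way. The pins have about 1 mm of play in height. Contact forces over 45 N , even short, damage it.
- well_pad (a point): On the well's axis, 74 mm below the mouth: rest position of a spring pad. The tip meets it here and is pushed up with 3 N, rising to 8 N at home, so a screw that has not been turned in pops up when let go.
- unit: The gear unit: a fixed grey block 100 x 100 x 98 mm with the well in the middle of its top; origin at the centre of its underside on the bench, x towards its dark round motor (which reaches 152 mm from the well's axis and is 81 mm high). Two fixing bars reach 75 mm to either side in y.
- rack: Plywood rack, 70 (x) x 180 (y) x 96 mm high, origin at the centre of its underside; open below its 8 mm top plate, with two 26 mm holes 45 mm either side of the middle along y. Fixed.
- plug_center (a point): A short round plug with a dark knob 22 mm in diameter and 16 mm high (top 20 mm above the rack), standing in the rack's other hole; to be left alone. The point is the knob's centre.
- bin: Open green parts bin, 160 x 100 x 75 mm, on the bench; to be left alone. Origin at the centre of its underside.
- wrench: Steel wrench 180 mm long lying on the bench; to be left alone. Origin at its middle.
- carton: Cardboard carton 90 x 70 x 50 mm; to be left alone. Origin at the centre of its underside.

How it is judged:
By the outcome, as a careful person would: the job done as asked, in the order asked, and still so for the second after the job is handed in, with the robot touching nothing.
It also fails if it takes over 67 s, if anything falls off the work surface, if the arm or the gripper's body presses on something with over 40 N, if the wrist force passes 120 N, or if a joint passes its speed limit or range.

## Working session

There is one attempt and no reset: what is moved stays moved. The work goes in short steps, Python scripts to look and compute and a tool call to move; the robot and the scene stay as the last step left them, time stands still between calls to the robot, and variables do not carry over. Pictures are saved under pics/ and viewed, at most 10 in all, crops included, and the job is handed in when it is done.

Besides the shell and the picture viewer there is one more tool, called after "Request:" as name(argument=value, ...), one argument or row to a line, values as JSON. move_arm: Moves the arm, as the interface text tells. Its arguments: {"type":"object","properties":{"rows":{"type":"array","items":{"type":"number"}},"grip_force":{"type":"number"}},"required":["rows"]}

```bash
mkdir -p pics; cat > h.py <<'E'
import numpy as np, cv2
from station import bot, imaging
def ray(c,u,v):
    K=np.array(c["camera_matrix"]);x=np.array([(u-K[0,2])/K[0,0],(v-K[1,2])/K[1,1]]);s=x.copy()
    for _ in range(20): s=x/(1+c["k1"]*(s@s))
    d=np.array(c["attitude"])@np.array([s[0],s[1],1]); return np.array(c["eye"]),d
def onz(c,u,v,z):
    e,d=ray(c,u,v); return e+d*(z-e[2])/d[2]
def proj(c,p):
    K=np.array(c["camera_matrix"]);q=np.array(c["attitude"]).T@(np.array(p)-np.array(c["eye"]));s=q[:2]/q[2];s=s*(1+c["k1"]*(s@s))
    return K[0,0]*s[0]+K[0,2],K[1,1]*s[1]+K[1,2]
E
python3 - <<'E'
from h import *
for n in("scene","top"):
    c=imaging.camera(n);cv2.imwrite(f"pics/{n}0.png",c["color"][:,:,::-1]);print(n,c["camera_matrix"],c["k1"],c["eye"],c["attitude"])
print(bot.observe())
E
```

```text
scene [[492.76339941   0.         322.53183595]
 [  0.         492.76339941 193.27905635]
 [  0.           0.           1.        ]] -0.020501190514594505 [ 1.10615932 -0.94466932  1.20850378] [[ 0.87750653  0.34736137 -0.33063933]
 [ 0.47950769 -0.62489624  0.61609826]
 [ 0.00739346 -0.69917435 -0.71491298]]
top [[372.09284862   0.         318.95587206]
 [  0.         372.09284862 202.40079111]
 [  0.           0.           1.        ]] -0.00976821288277658 [ 0.49035469 -0.00320425  0.97924168] [[ 0.02067794 -0.99238651  0.12141435]
 [-0.9997324  -0.02178346 -0.00778492]
 [ 0.01037047 -0.12122088 -0.99257138]]
{'time_s': 0.1, 'q': array([-1.35211342e+00,  8.79375540e-02,  1.37217952e+00, -1.12653185e-05,
        1.68361333e+00, -1.03059906e-01]), 'joint_vel': array([ 0.00020855, -0.00231888, -0.00517583, -0.00022031,  0.00047071,
       -0.00099579]), 'joint_torque': array([ 2.23683768e-03, -3.53015363e+01, -3.14217746e+01, -3.99972441e-05,
        8.01334827e-03,  4.41021427e-05]), 'eef_pos': array([ 0.17381805, -0.52125108,  0.20328664]), 'tcp_rot': array([[ 9.48686193e-01,  3.16218725e-01, -4.74698841e-04],
       [ 3.16219012e-01, -9.48683926e-01,  2.08440678e-03],
       [ 2.08789295e-04, -2.12755673e-03, -9.99997715e-01]]), 'contact_force': array([-0.23913757,  0.08108294,  0.38068453]), 'ft_torque': array([ 0.06373124, -0.0093351 ,  0.01098478]), 'gripper_force': 0.0, 'finger_gap': 1.000982767496092}
```

View pics/scene0.png

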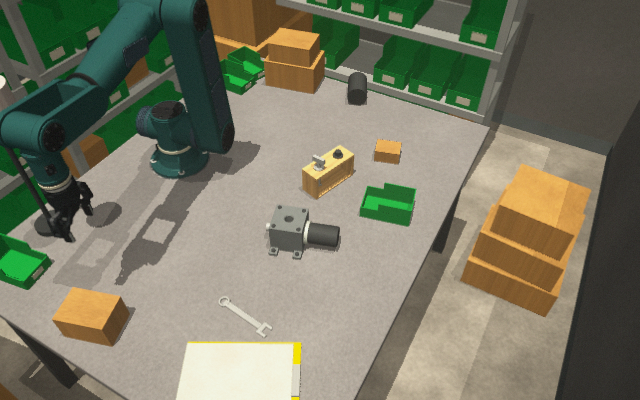

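View pics/top0.png

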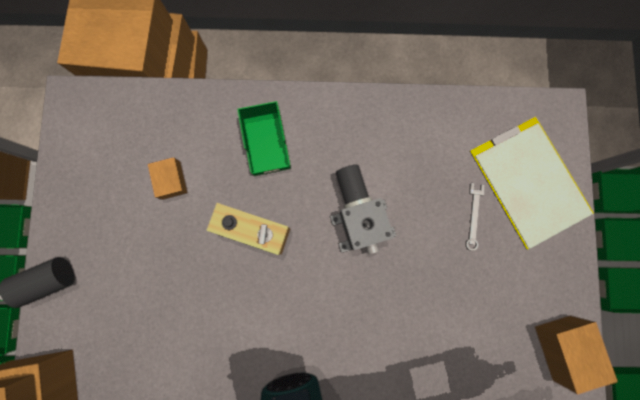

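The scene view shows the rack at about (328,170) with the T-handle at (319,160) and the unit at (290,225). In the top view the T-handle is at (265,234), the plug at (229,222), the well at (368,224) and the motor at (351,183).

```bash
python3 - <<'E'
from h import *
t=cv2.imread("pics/top0.png");s=cv2.imread("pics/scene0.png")
a=cv2.resize(t[205:260,240:295],None,fx=7,fy=7,interpolation=cv2.INTER_CUBIC)
b=cv2.resize(t[196:251,340:395],None,fx=7,fy=7,interpolation=cv2.INTER_CUBIC)
d=cv2.resize(s[145:180,300:355],None,fx=7,fy=7,interpolation=cv2.INTER_CUBIC)
e=cv2.resize(s[200:235,262:317],None,fx=7,fy=7,interpolation=cv2.INTER_CUBIC)
m=np.vstack([np.hstack([a,b]),np.hstack([d,e])])[:600]
cv2.imwrite("pics/crop.png",m[:, :]);print(m.shape)
E
```

```text
(600, 770, 3)
```

View pics/crop.png

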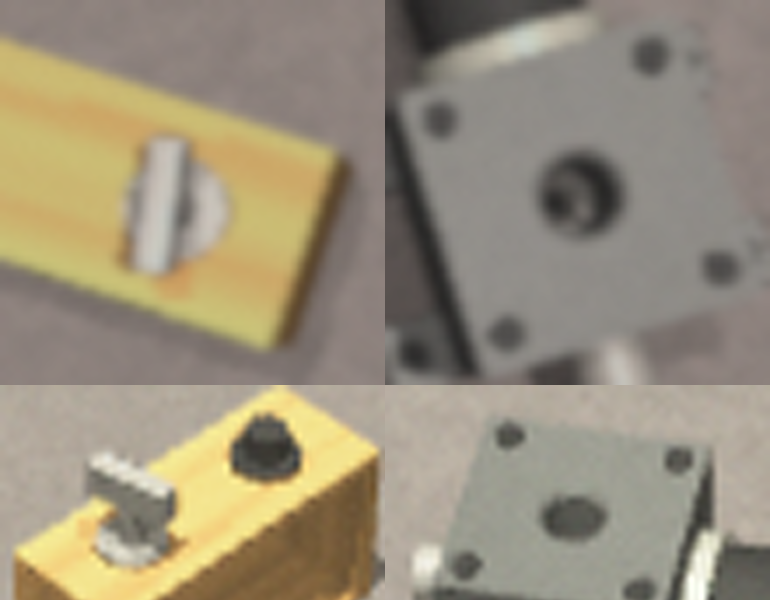

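```bash
python3 - <<'E'
from h import *
import numpy as np
T=imaging.camera("top");S=imaging.camera("scene")
def blob(c,u,v,r,f):
    g=cv2.cvtColor(c["color"],cv2.COLOR_RGB2GRAY).astype(float);g=g[v-r:v+r+1,u-r:u+r+1]
    return f(g,u,v,r)
def dark(g,u,v,r):
    bg=np.median(g);w=np.clip(bg-12-g,0,40);yy,xx=np.mgrid[v-r:v+r+1,u-r:u+r+1];return (w*xx).sum()/w.sum(),(w*yy).sum()/w.sum()
cp=lambda x,y,ox,oy:((x+.5)/7-.5+ox,(y+.5)/7-.5+oy)
w=blob(T,422-0-0-54+0,224,10,dark);print("well top",w,onz(T,*w,.098))
ws=blob(S,262+27,200+19,7,dark);print("well scene",ws,onz(S,*ws,.098))
B=[]
for x,y in((650-385,55),(440-385,120),(506-385,333),(720-385,268)):
    u,v=cp(x,y,340,196);p=blob(T,round(u),round(v),4,dark);B.append(onz(T,*p,.098))
B=np.array(B);print(B,B.mean(0));d=B[:2].mean(0)-B[2:].mean(0);print("unit yaw",np.degrees(np.arctan2(d[1],d[0])))
SB=[onz(S,*blob(S,*[round(k) for k in cp(x-385,y-385,262,200)],3,dark),.098) for x,y in((510,435),(680,460),(466,565),(640,590))]
print("scene bolts",np.array(SB),np.mean(SB,0))
# bar top
for n,(a,b) in {"bar top":((170,137),(153,272))}.items():
    P=onz(T,*cp(*a,240,205),.141);Q=onz(T,*cp(*b,240,205),.141);print(n,P,Q,np.linalg.norm(P-Q),(P+Q)/2,np.degrees(np.arctan2(*(P-Q)[1::-1])))
hsv=cv2.cvtColor(T["color"],cv2.COLOR_RGB2HSV)[205:260,240:295]
m=((hsv[...,1]<50)&(hsv[...,2]>165)).astype(np.uint8)
m[:, :12]=0;m[:18]=0;m[42:]=0;m[:,36:]=0
n,l,st,ce=cv2.connectedComponentsWithStats(m);print(st)
print("\n".join("".join(".#"[k] for k in r[10:38]) for r in m[15:45]))
# collar centre in scene/top, bar top in scene
for a,b in(((108,460),(155,493)),):
    pass
a=onz(S,*cp(97,460-385,300,145),.141);b=onz(S,*cp(170,494-385,300,145),.141);print("scene bar",a,b,(a+b)/2,np.linalg.norm(a-b))
E
```

```text
well top (np.float64(367.63403552251134), np.float64(223.19330855018586)) [ 0.55097785 -0.12666406  0.098     ]
well scene (np.float64(288.3476070528967), np.float64(218.5697732997481)) [ 0.55381239 -0.1306159   0.098     ]
[[ 0.59847328 -0.15003272  0.098     ]
 [ 0.57385727 -0.07700474  0.098     ]
 [ 0.50280784 -0.10129956  0.098     ]
 [ 0.52672896 -0.17385395  0.098     ]] [ 0.55046684 -0.12554774  0.098     ]
unit yaw 18.62185332615298
scene bolts [[ 0.50454166 -0.10299128  0.098     ]
 [ 0.57830018 -0.07987547  0.098     ]
 [ 0.5285606  -0.1757595   0.098     ]
 [ 0.59987166 -0.15241661  0.098     ]] [ 0.55281853 -0.12776071  0.098     ]
bar top [0.5408826  0.11318671 0.141     ] [0.49763853 0.1169564  0.141     ] 0.043408062269719876 [0.51926057 0.11507155 0.141     ] -4.982009365064155
[[   0    0   55   55 2901]
 [  19   20    7   19   82]
 [  26   24    6   13   42]]
............................
............................
............................
............................
............................
............####............
...........#####............
...........#####............
...........####.............
...........####....#........
...........####...###.......
...........####...####......
...........####...####......
...........####...####......
..........#####...####......
..........####....####......
..........####....####......
..........####....####......
..........####...####.......
..........####...###........
.........#####...##.........
.........#####..#...........
.........#####..............
..........####..............
............................
............................
............................
............................
............................
............................
scene bar [0.50286252 0.11361738 0.141     ] [0.54411062 0.10931423 0.141     ] [0.52348657 0.1114658  0.141     ] 0.041471960278816104
```

Request:
move_arm(
  rows=[0.028, 0.05, 0.006, 0, 0, 0.2, 0, 0.056, 0.1, 0.012, 0, 0, 0.4, 0, 0.084, 0.15, 0.018, 0, 0, 0.6, 0, 0.112, 0.2, 0.024, 0, 0, 0.8, 0, 0.14, 0.254, 0.03, 0, 0, 1, 0],
  grip_force=30,
)

```text
time_s: 0.7
eef_pos: [0.2443, -0.3937, 0.2192]
tcp_rot: [[0.661, 0.751, -0.0], [0.751, -0.661, 0.0], [0.0, -0.0, -1.0]]
contact_force: [-0.3, -0.2, 0.5]
finger_gap: 0.997
gripper_force: 0.0
```

Request:
move_arm(
  rows=[0.028, 0.05, 0, 0, 0, 0.2, 0, 0.056, 0.1, 0, 0, 0, 0.4, 0, 0.084, 0.15, 0, 0, 0, 0.6, 0, 0.112, 0.2, 0, 0, 0, 0.8, 0, 0.14, 0.254, 0, 0, 0, 1, 0],
)

```text
time_s: 1.2
eef_pos: [0.3143, -0.2667, 0.2193]
tcp_rot: [[0.197, 0.98, 0.0], [0.98, -0.197, 0.0], [0.0, 0.0, -1.0]]
contact_force: [0.3, 0.4, 0.1]
finger_gap: 0.998
gripper_force: 0.0
```

Request:
move_arm(
  rows=[0.028, 0.05, 0, 0, 0, 0.2, 0, 0.056, 0.1, 0, 0, 0, 0.4, 0, 0.084, 0.15, 0, 0, 0, 0.6, 0, 0.112, 0.2, 0, 0, 0, 0.8, 0, 0.14, 0.254, 0, 0, 0, 1, 0],
)

```text
time_s: 1.7
eef_pos: [0.3843, -0.1398, 0.2193]
tcp_rot: [[-0.32, 0.947, 0.0], [0.947, 0.32, -0.0], [-0.0, 0.0, -1.0]]
contact_force: [0.7, -0.3, 1.0]
finger_gap: 0.997
gripper_force: 0.0
```

Request:
move_arm(
  rows=[0.028, 0.05, 0, 0, 0, 0.2, 0, 0.056, 0.1, 0, 0, 0, 0.4, 0, 0.084, 0.15, 0, 0, 0, 0.6, 0, 0.112, 0.2, 0, 0, 0, 0.8, 0, 0.14, 0.254, 0, 0, 0, 1, 0],
)

```text
time_s: 2.2
eef_pos: [0.4543, -0.0128, 0.2193]
tcp_rot: [[-0.751, 0.66, -0.0], [0.66, 0.751, -0.0], [-0.0, -0.0, -1.0]]
contact_force: [1.1, -0.4, -0.4]
finger_gap: 0.999
gripper_force: 0.0
```

Request:
move_arm(
  rows=[0.028, 0.05, 0, 0, 0, 0.2, 0, 0.056, 0.1, 0, 0, 0, 0.4, 0, 0.084, 0.15, 0, 0, 0, 0.6, 0, 0.112, 0.2, 0, 0, 0, 0.8, 0, 0.136, 0.254, 0, 0, 0, 1, 0],
)

```text
time_s: 2.7
eef_pos: [0.5224, 0.1142, 0.219]
tcp_rot: [[-0.981, 0.196, -0.0], [0.196, 0.981, -0.0], [0.0, -0.0, -1.0]]
contact_force: [-0.5, -0.0, 0.8]
finger_gap: 0.998
gripper_force: 0.0
```

```bash
cat >> h.py <<'E'
def st():
    o=bot.observe();R=o["tcp_rot"];print("t",round(o["time_s"],2),"p",np.round(o["eef_pos"]*1e3,1),"yaw",round(np.degrees(np.arctan2(R[1,0],R[0,0])),2),"z",np.round(R[:,2],4),"F",np.round(o["contact_force"],1),"M",np.round(o["ft_torque"],2),"gap",round(o["finger_gap"],3),"g",round(o["gripper_force"],1),"q6",round(o["q"][5],2))
E
python3 -c "
from h import *
st()"
```

```text
t 2.7 p [522.4 114.2 219. ] yaw 168.67 z [-5.e-04 -2.e-04 -1.e+00] F [-0.5 -0.   0.8] M [-0.03 -0.04 -0.02] gap 0.998 g 0.0 q6 -1.26
```

Request:
move_arm(
  rows=[-0.002, -0.002, -0.03, 0, 0, 0.2, 0, -0.002, -0.002, -0.08, 0, 0, 0.2, 0, -0.002, -0.002, -0.14, 0, 0, 0.2, 0, -0.002, -0.002, -0.19, 0, 0, 0.2, 0, -0.002, -0.002, -0.216, 0, 0, 0.2, 0],
)

```text
time_s: 3.2
eef_pos: [0.5192, 0.1121, 0.1083]
tcp_rot: [[-0.995, 0.097, -0.005], [0.097, 0.995, -0.0], [0.005, -0.001, -1.0]]
contact_force: [0.7, 0.2, -0.3]
finger_gap: 1.0
gripper_force: 0.0
```

Request:
move_arm(
  rows=[0, 0, 0, 0, 0, 0, 0.2, 0, 0, 0, 0, 0, 0, 0.5, 0, 0, 0, 0, 0, 0, 0.7, 0, 0, 0, 0, 0, 0, 0.9, 0, 0, 0, 0, 0, 0, 1],
  grip_force=30,
)

```text
time_s: 3.7
eef_pos: [0.5218, 0.1126, 0.1128]
tcp_rot: [[-0.995, 0.097, 0.003], [0.097, 0.995, 0.001], [-0.002, 0.001, -1.0]]
contact_force: [0.3, 2.4, 1.6]
finger_gap: 0.143
gripper_force: 0.8
```

```bash
python3 -c "
from h import *
st()"
```

```text
t 3.7 p [521.8 112.6 112.8] yaw 174.44 z [ 0.0026  0.0011 -1.    ] F [0.3 2.4 1.6] M [ 0.3  -0.08  0.01] gap 0.143 g 0.8 q6 -1.37
```

Request:
move_arm(
  rows=[0, 0, 0, 0, 0, 0, 1, 0, 0, 0, 0, 0, 0, 1, 0, 0, 0, 0, 0, 0, 1, 0, 0, 0.004, 0, 0, 0, 1, 0, 0, 0.01, 0, 0, 0, 1],
)

```text
time_s: 4.2
eef_pos: [0.5197, 0.1116, 0.1149]
tcp_rot: [[-0.995, 0.097, -0.004], [0.097, 0.995, -0.001], [0.004, -0.002, -1.0]]
contact_force: [0.8, -0.1, -2.1]
finger_gap: 0.12
gripper_force: 29.1
```

```bash
python3 -c "
from h import *
st()"
```

```text
t 4.2 p [519.7 111.6 114.9] yaw 174.43 z [-0.0037 -0.0014 -1.    ] F [ 0.8 -0.1 -2.1] M [ 0.01 -0.01 -0.03] gap 0.12 g 29.1 q6 -1.37
```

Request:
move_arm(
  rows=[0, 0, 0.03, 0, 0, 0, 1, 0, 0, 0.08, 0, 0, 0, 1, 0, 0, 0.15, 0, 0, 0, 1, 0, 0, 0.22, 0, 0, 0, 1, 0, 0, 0.25, 0, 0, 0, 1],
)

```text
time_s: 4.7
eef_pos: [0.5224, 0.1121, 0.2466]
tcp_rot: [[-0.995, 0.097, 0.007], [0.097, 0.995, 0.0], [-0.007, 0.001, -1.0]]
contact_force: [0.1, 0.0, 0.6]
finger_gap: 0.0
gripper_force: 0.0
```

Request:
move_arm(
  rows=[0.003, -0.02, 0, 0, 0, 0.16, 1, 0.009, -0.07, 0, 0, 0, 0.32, 1, 0.015, -0.12, 0, 0, 0, 0.48, 1, 0.022, -0.18, 0, 0, 0, 0.64, 1, 0.03, -0.24, 0, 0, 0, 0.8, 1],
)

```text
time_s: 5.2
eef_pos: [0.5357, -0.0089, 0.2413]
tcp_rot: [[-0.947, -0.32, -0.001], [-0.32, 0.947, -0.0], [0.001, 0.0, -1.0]]
contact_force: [0.2, 0.8, -0.2]
finger_gap: 0.002
gripper_force: 0.0
```

Request:
move_arm(
  rows=[0.01, -0.08, 0, 0, 0, 0.16, 1, 0.018, -0.14, 0, 0, 0, 0.32, 1, 0.025, -0.19, 0, 0, 0, 0.48, 1, 0.03, -0.22, 0, 0, 0, 0.64, 1, 0.032, -0.236, 0, 0, 0, 0.79, 1],
)

```text
time_s: 5.7
eef_pos: [0.5565, -0.1119, 0.2406]
tcp_rot: [[-0.763, -0.646, -0.004], [-0.646, 0.763, -0.011], [0.011, -0.006, -1.0]]
contact_force: [-0.8, 0.6, 0.1]
finger_gap: -0.001
gripper_force: 0.0
```

Request:
move_arm(
  rows=[0, 0, 0, 0, 0, 0, 1, 0, 0, 0, 0, 0, 0, 1, 0, 0, 0, 0, 0, 0, 1, 0, 0, 0, 0, 0, 0, 1, 0, 0, 0, 0, 0, 0, 1],
)

```text
time_s: 6.2
eef_pos: [0.5569, -0.1083, 0.2414]
tcp_rot: [[-0.76, -0.65, -0.003], [-0.65, 0.76, -0.01], [0.008, -0.006, -1.0]]
contact_force: [0.1, -0.7, -0.3]
finger_gap: -0.0
gripper_force: 0.0
```

```bash
python3 - <<'E'
from h import *
st()
T=imaging.camera("top");S=imaging.camera("scene")
a=T["color"][174:254,320:410,::-1];b=S["color"][150:235,240:335,::-1]
cv2.imwrite("pics/top1.png",T["color"][:,:,::-1]);cv2.imwrite("pics/scene1.png",S["color"][:,:,::-1])
a=cv2.resize(a,(400,356),interpolation=cv2.INTER_CUBIC);b=cv2.resize(b,(400,358),interpolation=cv2.INTER_CUBIC)[:356]
cv2.imwrite("pics/c1.png",np.hstack([a,b]))
E
```

```text
t 6.2 p [ 556.9 -108.3  241.4] yaw -139.49 z [-0.0026 -0.0098 -0.9999] F [ 0.1 -0.7 -0.3] M [ 0.01 -0.01  0.02] gap -0.0 g 0.0 q6 -2.57
```

View pics/c1.png

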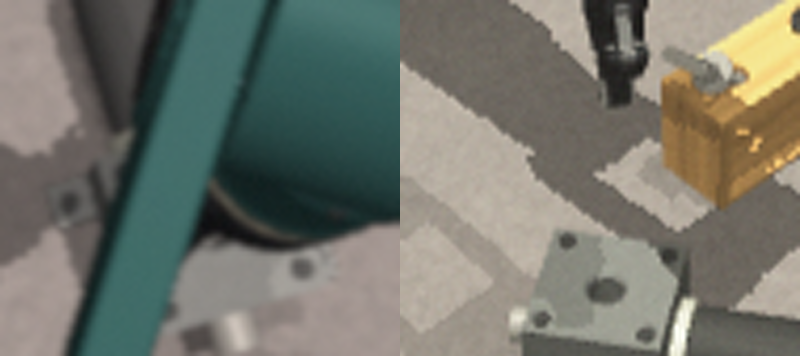

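The grip was lost: the screw is still in the rack and leaning (scene crop (700,65)), and the fingers are empty. I'll look at it closely.

```bash
python3 - <<'E'
from h import *
a=cv2.imread("pics/top1.png")[195:265,205:295];b=cv2.imread("pics/scene1.png")[140:195,300:370]
a=cv2.resize(a,(400,311),interpolation=cv2.INTER_CUBIC);b=cv2.resize(b,(396,311),interpolation=cv2.INTER_CUBIC)
cv2.imwrite("pics/c2.png",np.hstack([a,b]))
E
```

```text
(no output)
```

View pics/c2.png

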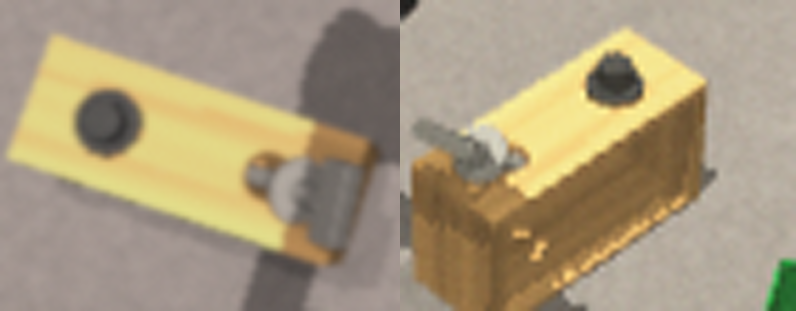

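The stem is still in the hole, at top (264,234). The screw leans toward the rack's near end, with the collar at about top (271,238) and the bar at about top (280,241) and scene (309,166). I'll triangulate its pose.

```bash
python3 - <<'E'
from h import *
T=imaging.camera("top");S=imaging.camera("scene")
A=lambda x,y:((x+.5)/4.444-.5+205,(y+.5)/4.444-.5+195)
B=lambda x,y:((x-400+.5)/5.657-.5+300,(y+.5)/5.657-.5+140)
def tri(a,b):
    e,d=ray(T,*a);f,g=ray(S,*b);d=d/np.linalg.norm(d);g=g/np.linalg.norm(g)
    s=np.linalg.lstsq(np.c_[d,-g],f-e,rcond=None)[0];p=e+d*s[0];q=f+g*s[1];return (p+q)/2*1e3,np.linalg.norm(p-q)*1e3
np.set_printoptions(precision=1,suppress=True)
print("collar",tri(A(292,188),B(488,142)));print("bar",tri(A(335,203),B(452,146)))
print("plug",onz(T,*A(104,122),.116)*1e3)
print("bar end far", [onz(T,*A(350,162),z)*1e3 for z in(.1,.12)],"near",[onz(T,*A(330,248),z)*1e3 for z in(.1,.12)])
print("rack corners",[onz(T,*A(*p),.096)*1e3 for p in((52,36),(10,158),(375,145),(328,266))])
E
```

```text
collar (array([514.4, 101.7, 113.8]), np.float64(2.6683740964676996))
bar (array([505.9,  77.1, 126.6]), np.float64(0.23937733293865945))
plug [545.4 199.8 116. ]
bar end far [array([528. ,  72.3, 100. ]), array([527.2,  70.6, 120. ])] near [array([482.6,  81.4, 100. ]), array([482.8,  79.5, 120. ])]
rack corners [array([592.3, 234.7,  96. ]), array([526.4, 253.5,  96. ]), array([537.5,  59.6,  96. ]), array([473.1,  82.5,  96. ])]
```

Request:
move_arm(
  rows=[-0.01, 0.04, 0, 0, 0, -0.18, 0, -0.02, 0.08, 0, 0, 0, -0.36, 0, -0.03, 0.12, 0, 0, 0, -0.54, 0, -0.04, 0.16, 0, 0, 0, -0.72, 0, -0.044, 0.2, 0, 0, 0, -0.9, 0],
)

```text
time_s: 6.9
eef_pos: [0.5346, -0.008, 0.2414]
tcp_rot: [[-0.973, -0.229, -0.007], [-0.229, 0.973, -0.007], [0.008, -0.006, -1.0]]
contact_force: [0.0, 0.2, 0.6]
finger_gap: 0.841
gripper_force: 0.0
```

Request:
move_arm(
  rows=[-0.01, 0.04, 0, 0, 0, -0.18, 0, -0.02, 0.08, 0, 0, 0, -0.36, 0, -0.03, 0.12, 0, 0, 0, -0.54, 0, -0.04, 0.16, 0, 0, 0, -0.72, 0, -0.044, 0.2, 0, 0, 0, -0.9, 0],
)

```text
time_s: 7.4
eef_pos: [0.5126, 0.0921, 0.2415]
tcp_rot: [[-0.971, 0.237, -0.009], [0.238, 0.971, -0.003], [0.008, -0.006, -1.0]]
contact_force: [0.2, 0.5, -0.3]
finger_gap: 0.997
gripper_force: 0.0
```

```bash
python3 -c "
from h import *
st()"
```

```text
t 7.4 p [512.6  92.1 241.5] yaw 166.26 z [-0.0091 -0.0034 -1.    ] F [ 0.2  0.5 -0.3] M [-0.04 -0.04 -0.02] gap 0.997 g 0.0 q6 -1.26
```

Request:
move_arm(
  rows=[0, 0.016, -0.04, 0.0065, -0.017, 0, 0, 0, 0.016, -0.1, 0.0065, -0.017, 0, 0, 0, 0.016, -0.17, 0.0065, -0.017, 0, 0, 0, 0.016, -0.23, 0.0065, -0.017, 0, 0, 0, 0.016, -0.27, 0.0065, -0.017, 0, 0],
)

```text
time_s: 7.9
eef_pos: [0.5115, 0.0993, 0.1035]
tcp_rot: [[-0.972, 0.234, -0.004], [0.234, 0.972, -0.0], [0.004, -0.001, -1.0]]
contact_force: [-0.0, -0.6, -0.1]
finger_gap: 1.0
gripper_force: 0.0
```

Request:
move_arm(
  rows=[0.001, 0.004, 0, 0, 0, 0, 0, 0.003, 0.01, 0, 0, 0, 0, 0, 0.005, 0.018, 0, 0, 0, 0, 0, 0.007, 0.026, 0, 0, 0, 0, 0, 0.01, 0.034, 0, 0, 0, 0, 0],
)

```text
time_s: 8.4
eef_pos: [0.5189, 0.1169, 0.1077]
tcp_rot: [[-0.972, 0.233, 0.002], [0.233, 0.972, 0.0], [-0.002, 0.001, -1.0]]
contact_force: [0.1, -0.4, -0.0]
finger_gap: 1.001
gripper_force: 0.0
```

```bash
python3 - <<'E'
from h import *
st()
T=imaging.camera("top");S=imaging.camera("scene")
a=T["color"][195:265,205:295,::-1];b=S["color"][130:185,290:360,::-1]
a=cv2.resize(a,(400,311),interpolation=cv2.INTER_CUBIC);b=cv2.resize(b,(396,311),interpolation=cv2.INTER_CUBIC)
cv2.imwrite("pics/c3.png",np.hstack([a,b]))
E
```

```text
t 8.4 p [518.9 116.9 107.7] yaw 166.5 z [ 2.1e-03  3.0e-04 -1.0e+00] F [ 0.1 -0.4 -0. ] M [0.   0.02 0.01] gap 1.001 g 0.0 q6 -1.22
```

View pics/c3.png

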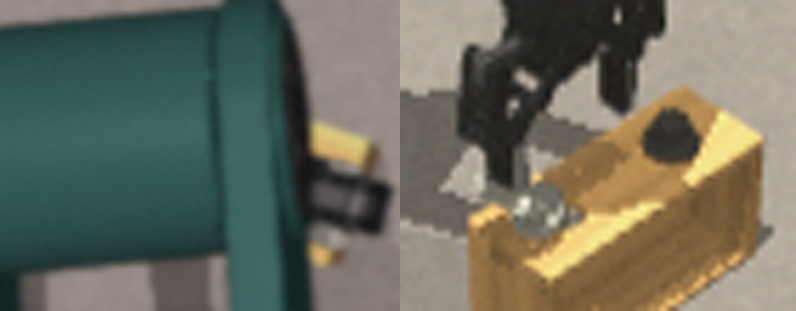

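Scene crop (540,205) shows the collar still tipped, with the left finger at (510,170) beside the bar. I'll keep pushing gently.

Request:
move_arm(
  rows=[0.002, 0.008, -0.003, 0, 0, 0, 0, 0.005, 0.016, -0.003, 0, 0, 0, 0, 0.007, 0.024, -0.003, 0, 0, 0, 0, 0.01, 0.032, -0.003, 0, 0, 0, 0, 0.012, 0.04, -0.003, 0, 0, 0, 0],
)

```text
time_s: 9.0
eef_pos: [0.5241, 0.1367, 0.1047]
tcp_rot: [[-0.972, 0.234, -0.001], [0.234, 0.972, -0.0], [0.001, -0.0, -1.0]]
contact_force: [-0.4, -0.5, -0.3]
finger_gap: 1.003
gripper_force: 0.0
```

Request:
move_arm(
  rows=[0, 0, 0, 0, 0, 0, 0, 0, 0, 0, 0, 0, 0, 0, 0, 0, 0, 0, 0, 0, 0, 0, 0, 0, 0, 0, 0, 0, 0, 0, 0, 0, 0, 0, 0],
)

```text
time_s: 9.5
eef_pos: [0.524, 0.1362, 0.1048]
tcp_rot: [[-0.972, 0.234, -0.0], [0.234, 0.972, -0.0], [0.0, -0.0, -1.0]]
contact_force: [-0.2, -0.7, -0.2]
finger_gap: 0.999
gripper_force: 0.0
```

```bash
python3 - <<'E'
from h import *
st()
S=imaging.camera("scene")
b=S["color"][130:185,290:360,::-1]
cv2.imwrite("pics/c4.png",cv2.resize(b,(630,495),interpolation=cv2.INTER_CUBIC))
E
```

```text
t 9.5 p [524.  136.2 104.8] yaw 166.48 z [-4.e-04 -0.e+00 -1.e+00] F [-0.2 -0.7 -0.2] M [ 0.    0.08 -0.03] gap 0.999 g 0.0 q6 -1.19
```

View pics/c4.png

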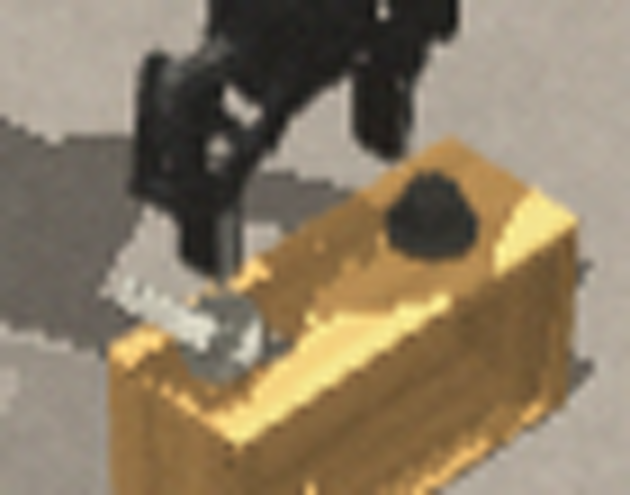

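The left finger, at crop (215,250), passed over the bar; the bar is still lying at crop (160,305). The open fingertips ride too high, so I'll push with shut fingers from the -y side.

Request:
move_arm(
  rows=[0, 0, 0.05, 0, 0, 0, 0, 0, 0, 0.1, 0, 0, 0, 0, -0.02, -0.07, 0.1, 0, 0, 0, 0.5, -0.04, -0.13, 0.1, 0, 0, 0, 1, -0.054, -0.184, 0.1, 0, 0, 0, 1],
)

```text
time_s: 10.05
eef_pos: [0.4965, 0.0433, 0.1551]
tcp_rot: [[-0.972, 0.233, 0.0], [0.233, 0.972, -0.0], [-0.0, -0.0, -1.0]]
contact_force: [0.5, -0.5, 0.5]
finger_gap: 0.515
gripper_force: 0.0
```

Request:
move_arm(
  rows=[0, -0.004, 0, 0, 0, 0, 1, 0, -0.004, -0.02, 0, 0, 0, 1, 0, -0.004, -0.05, 0, 0, 0, 1, 0, -0.004, -0.08, 0, 0, 0, 1, 0, -0.004, -0.094, 0, 0, 0, 1],
)

```text
time_s: 10.55
eef_pos: [0.4959, 0.0435, 0.1052]
tcp_rot: [[-0.973, 0.232, -0.004], [0.232, 0.973, 0.001], [0.004, -0.0, -1.0]]
contact_force: [-0.9, 0.1, 0.5]
finger_gap: -0.002
gripper_force: 0.0
```

Request:
move_arm(
  rows=[0.002, 0.008, 0, 0, 0, 0, 1, 0.005, 0.016, 0, 0, 0, 0, 1, 0.007, 0.024, 0, 0, 0, 0, 1, 0.01, 0.032, 0, 0, 0, 0, 1, 0.012, 0.04, 0, 0, 0, 0, 1],
)

```text
time_s: 11.05
eef_pos: [0.5036, 0.0628, 0.1084]
tcp_rot: [[-0.972, 0.233, 0.001], [0.233, 0.972, -0.0], [-0.001, 0.0, -1.0]]
contact_force: [-0.1, -1.4, 1.8]
finger_gap: 0.006
gripper_force: 1.1
```

```bash
python3 -c "
from h import *
st()"
```

```text
t 11.05 p [503.6  62.8 108.4] yaw 166.5 z [ 8.e-04 -1.e-04 -1.e+00] F [-0.1 -1.4  1.8] M [-0.15  0.01 -0.03] gap 0.006 g 1.1 q6 -1.32
```

Request:
move_arm(
  rows=[0.001, 0.004, 0, 0, 0, 0, 1, 0.002, 0.009, 0, 0, 0, 0, 1, 0.004, 0.014, 0.001, 0, 0, 0, 1, 0.006, 0.019, 0.002, 0, 0, 0, 1, 0.007, 0.024, 0.002, 0, 0, 0, 1],
)

```text
time_s: 11.55
eef_pos: [0.5073, 0.0744, 0.1099]
tcp_rot: [[-0.972, 0.234, 0.002], [0.234, 0.972, -0.0], [-0.002, 0.0, -1.0]]
contact_force: [-0.6, -1.7, 7.6]
finger_gap: 0.003
gripper_force: 2.8
```

```bash
python3 - <<'E'
from h import *
st()
S=imaging.camera("scene")
b=S["color"][130:185,290:360,::-1]
cv2.imwrite("pics/c5.png",cv2.resize(b,(630,495),interpolation=cv2.INTER_CUBIC))
E
```

```text
t 11.55 p [507.3  74.4 109.9] yaw 166.47 z [ 1.8e-03 -1.0e-04 -1.0e+00] F [-0.6 -1.7  7.6] M [-0.14  0.1   0.03] gap 0.003 g 2.8 q6 -1.3
```

View pics/c5.png

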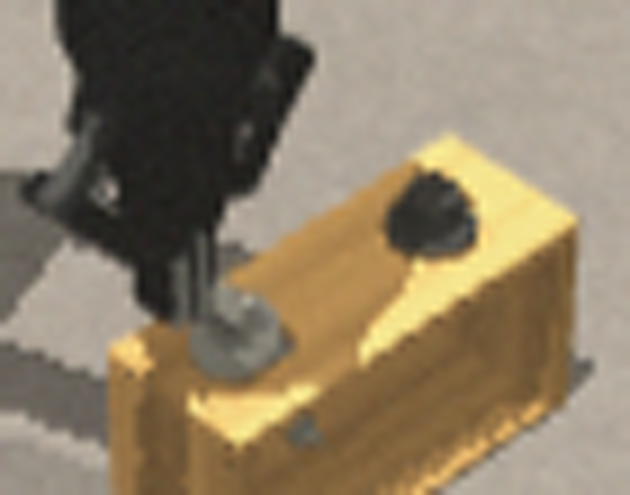

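The fingers now press on the bar from above (Fz 7.6 N), so the push has stopped working. The collar is at crop (240,340) and looks flatter. I'll back off and measure again.

Request:
move_arm(
  rows=[0, 0, 0.02, 0, 0, 0, 1, 0, -0.02, 0.06, 0, 0, 0, 1, 0, -0.1, 0.12, 0, 0, 0, 1, 0, -0.2, 0.18, 0, 0, 0, 0, 0, -0.28, 0.22, 0, 0, 0, 0],
)

```text
time_s: 12.1
eef_pos: [0.5064, -0.0636, 0.2188]
tcp_rot: [[-0.973, 0.232, 0.0], [0.232, 0.973, 0.001], [-0.0, 0.001, -1.0]]
contact_force: [2.0, -0.7, -1.3]
finger_gap: 0.331
gripper_force: 0.0
```

```bash
python3 - <<'E'
from h import *
st()
T=imaging.camera("top");S=imaging.camera("scene")
cv2.imwrite("pics/top2.png",T["color"][:,:,::-1]);cv2.imwrite("pics/scene2.png",S["color"][:,:,::-1])
a=T["color"][205:260,240:296,::-1];b=S["color"][140:195,295:351,::-1]
f=lambda i:cv2.resize(i,None,fx=7,fy=7,interpolation=cv2.INTER_CUBIC)
cv2.imwrite("pics/c6.png",np.hstack([f(a),f(b)]))
E
```

```text
t 12.1 p [506.4 -63.6 218.8] yaw 166.59 z [ 3.e-04  5.e-04 -1.e+00] F [ 2.  -0.7 -1.3] M [-0.03 -0.06 -0.02] gap 0.331 g 0.0 q6 -1.57
```

View pics/c6.png

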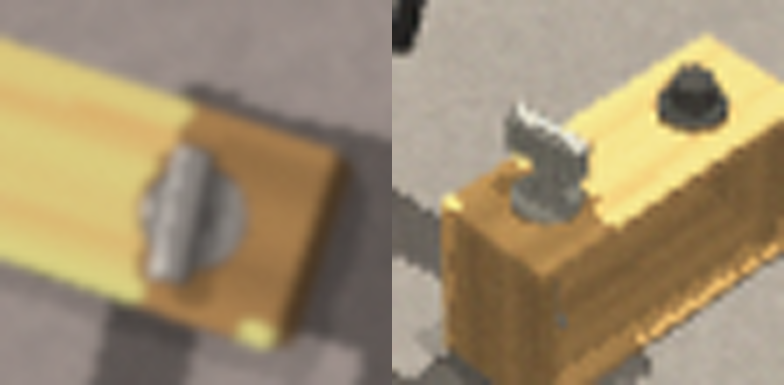

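The push worked: the screw stands upright again with its collar flat on the rack. The bar is at top crop (190,147)–(165,278) and scene crop (518,105)–(588,143). It may have slipped because the cross pins snagged under the plate, so I'll locate the hole's centre from the rack's edges.

```bash
python3 - <<'E'
from h import *
np.set_printoptions(precision=1,suppress=True)
T=imaging.camera("top");S=imaging.camera("scene")
cp=lambda x,y,ox,oy:((x+.5)/7-.5+ox,(y+.5)/7-.5+oy)
def pair(c,a,b,o,z):
    P=onz(c,*cp(*a,*o),z);Q=onz(c,*cp(*b,*o),z);print("bar",(P+Q)/2*1e3,np.linalg.norm(P-Q)*1e3,np.degrees(np.arctan2(*(P-Q)[1::-1])))
pair(T,(187,147),(165,279),(240,205),.141)
pair(S,(196,143),(126,105),(295,140),.141)
for n,c,box,V in(("top",T,(195,265,200,300),200),("scene",S,(135,200,290,365),200)):
    im=cv2.imread(f"pics/{n}0.png");h=cv2.cvtColor(im,cv2.COLOR_BGR2HSV);y0,y1,x0,x1=box
    m=np.zeros(h.shape[:2],np.uint8);hh=h[y0:y1,x0:x1];m[y0:y1,x0:x1]=((hh[...,0]<32)&(hh[...,1]>70)&(hh[...,2]>V))
    k=max(cv2.findContours(m,cv2.RETR_EXTERNAL,cv2.CHAIN_APPROX_NONE)[0],key=cv2.contourArea)
    P=np.array([onz(c,*p,.096)[:2]*1e3 for p in k[:,0].astype(float)],np.float32)
    r=cv2.minAreaRect(P);b=cv2.boxPoints(r);L=r[1];print(n,"rect",r)
    e=b[1]-b[0] if np.linalg.norm(b[1]-b[0])>np.linalg.norm(b[2]-b[1]) else b[2]-b[1]
    e/=np.linalg.norm(e);e*=np.sign(e[1]);print("dir",np.degrees(np.arctan2(e[1],e[0])),"hole",np.array(r[0])-45*e,"plughole",np.array(r[0])+45*e)
E
```

```text
bar [516.6 110.3 141. ] 42.63709709009652 -7.323098524146858
bar [519.4 111.6 141. ] 42.13312222321953 -10.178566361169306
top rect ((533.7940673828125, 159.22491455078125), (172.13705444335938, 62.48145294189453), 72.85810089111328)
dir 72.858116 hole [520.5 116.2] plughole [547.1 202.2]
scene rect ((534.4751586914062, 156.50881958007812), (180.970458984375, 69.99324035644531), 72.70930480957031)
dir 72.7093 hole [521.1 113.5] plughole [547.9 199.5]
```

Request:
move_arm(
  rows=[0.004, 0.06, 0, 0, 0, 0.1, 0, 0.01, 0.14, 0, 0, 0, 0.16, 0, 0.016, 0.22, 0, 0, 0, 0.16, 0, 0.02, 0.3, 0, 0, 0, 0.16, 0, 0.023, 0.349, 0, 0, 0, 0.16, 0],
)

```text
time_s: 12.8
eef_pos: [0.5163, 0.1159, 0.2156]
tcp_rot: [[-0.989, 0.147, -0.004], [0.147, 0.989, 0.001], [0.004, 0.001, -1.0]]
contact_force: [0.2, -0.1, 0.3]
finger_gap: 1.0
gripper_force: 0.0
```

Request:
move_arm(
  rows=[0, 0, -0.02, 0, 0, 0, 0, 0, 0, -0.07, 0, 0, 0, 0, 0, 0, -0.13, 0, 0, 0, 0, 0, 0, -0.18, 0, 0, 0, 0, 0, 0, -0.214, 0, 0, 0, 0],
)

```text
time_s: 13.3
eef_pos: [0.5152, 0.1117, 0.1061]
tcp_rot: [[-0.989, 0.15, -0.007], [0.15, 0.989, -0.001], [0.007, -0.002, -1.0]]
contact_force: [-0.2, 0.7, 0.5]
finger_gap: 1.002
gripper_force: 0.0
```

Request:
move_arm(
  rows=[0, 0, 0, 0, 0, 0, 0.2, 0, 0, 0, 0, 0, 0, 0.5, 0, 0, 0, 0, 0, 0, 0.7, 0, 0, 0, 0, 0, 0, 0.9, 0, 0, 0, 0, 0, 0, 1],
  grip_force=60,
)

```text
time_s: 13.8
eef_pos: [0.5187, 0.1114, 0.1116]
tcp_rot: [[-0.988, 0.151, 0.002], [0.151, 0.988, -0.0], [-0.002, -0.0, -1.0]]
contact_force: [0.7, -1.5, 0.4]
finger_gap: 0.142
gripper_force: 0.6
```

Request:
move_arm(
  rows=[0, 0, 0, 0, 0, 0, 1, 0, 0, 0, 0, 0, 0, 1, 0, 0, 0, 0, 0, 0, 1, 0, 0, 0, 0, 0, 0, 1, 0, 0, 0, 0, 0, 0, 1],
)

```text
time_s: 14.3
eef_pos: [0.5187, 0.1113, 0.1116]
tcp_rot: [[-0.988, 0.152, 0.002], [0.152, 0.988, -0.0], [-0.002, -0.0, -1.0]]
contact_force: [-1.1, -1.6, 5.7]
finger_gap: 0.101
gripper_force: 59.0
```

```bash
python3 -c "
from h import *
st()"
```

```text
t 14.3 p [518.7 111.3 111.6] yaw 171.28 z [ 1.8e-03 -5.0e-04 -1.0e+00] F [-1.1 -1.6  5.7] M [-0.28  0.1   0.08] gap 0.101 g 59.0 q6 -1.31
```

Request:
move_arm(
  rows=[0, 0, 0.004, 0, 0, 0, 1, 0, 0, 0.008, 0, 0, 0, 1, 0.002, 0.003, 0.012, 0, 0, 0, 1, 0.004, 0.006, 0.014, 0, 0, 0, 1, 0.004, 0.006, 0.016, 0, 0, 0, 1],
)

```text
time_s: 14.8
eef_pos: [0.5198, 0.1149, 0.1179]
tcp_rot: [[-0.989, 0.151, -0.001], [0.151, 0.989, 0.0], [0.001, -0.0, -1.0]]
contact_force: [-0.1, 0.0, -1.4]
finger_gap: 0.103
gripper_force: 58.6
```

Request:
move_arm(
  rows=[0, 0, 0.01, 0, 0, 0, 1, 0, 0, 0.03, 0, 0, 0, 1, 0, 0, 0.06, 0, 0, 0, 1, 0, 0, 0.08, 0, 0, 0, 1, 0, 0, 0.09, 0, 0, 0, 1],
)

```text
time_s: 15.3
eef_pos: [0.5211, 0.1146, 0.1661]
tcp_rot: [[-0.988, 0.151, 0.004], [0.151, 0.988, 0.0], [-0.004, 0.001, -1.0]]
contact_force: [-0.3, 0.3, -3.2]
finger_gap: 0.1
gripper_force: 58.6
```

```bash
python3 -c "
from h import *
st()"
```

```text
t 15.3 p [521.1 114.6 166.1] yaw 171.29 z [ 3.6e-03  4.0e-04 -1.0e+00] F [-0.3  0.3 -3.2] M [ 0.01 -0.03 -0.03] gap 0.1 g 58.6 q6 -1.31
```

Request:
move_arm(
  rows=[0, 0, 0.006, 0, 0, 0, 1, 0, 0, 0.012, 0, 0, 0, 1, 0, 0, 0.016, 0, 0, 0, 1, 0, 0, 0.02, 0, 0, 0, 1, 0, 0, 0.024, 0, 0, 0, 1],
)

```text
time_s: 15.8
eef_pos: [0.5197, 0.1145, 0.1751]
tcp_rot: [[-0.988, 0.151, -0.001], [0.151, 0.988, -0.0], [0.001, -0.0, -1.0]]
contact_force: [-0.3, -0.5, -2.4]
finger_gap: 0.102
gripper_force: 58.6
```

```bash
python3 -c "
from h import *
st()"
```

```text
t 15.8 p [519.7 114.5 175.1] yaw 171.29 z [-1.4e-03 -2.0e-04 -1.0e+00] F [-0.3 -0.5 -2.4] M [ 0.03 -0.01 -0.05] gap 0.102 g 58.6 q6 -1.31
```

Request:
move_arm(
  rows=[0, 0, 0.002, 0, 0, 0, 1, 0, 0, 0.005, 0, 0, 0, 1, 0, 0, 0.008, 0, 0, 0, 1, 0, 0, 0.011, 0, 0, 0, 1, 0, 0, 0.014, 0, 0, 0, 1],
)

```text
time_s: 16.3
eef_pos: [0.5174, 0.1142, 0.1777]
tcp_rot: [[-0.988, 0.151, -0.01], [0.151, 0.988, -0.001], [0.01, -0.003, -1.0]]
contact_force: [-1.0, -1.6, -25.6]
finger_gap: 0.102
gripper_force: 57.9
```

```bash
python3 -c "
from h import *
st()"
```

```text
t 16.3 p [517.4 114.2 177.7] yaw 171.29 z [-0.01   -0.0012 -0.9999] F [ -1.   -1.6 -25.6] M [-0.03  0.05  0.07] gap 0.102 g 57.9 q6 -1.31
```

The pins snag under the plate at the expected height. I'll ease off, shift toward the hole's centre, and try again.

Request:
move_arm(
  rows=[0, 0, -0.004, 0, 0, 0, 1, 0, 0, -0.01, 0, 0, 0, 1, 0.002, 0.002, -0.012, 0, 0, 0, 1, 0.003, 0.004, -0.012, 0, 0, 0, 1, 0.003, 0.004, -0.012, 0, 0, 0, 1],
)

```text
time_s: 16.8
eef_pos: [0.5215, 0.1165, 0.1767]
tcp_rot: [[-0.988, 0.151, -0.0], [0.151, 0.988, -0.0], [0.0, -0.0, -1.0]]
contact_force: [-1.4, -1.5, -14.4]
finger_gap: 0.103
gripper_force: 59.7
```

Request:
move_arm(
  rows=[0, 0, 0.002, 0, 0, 0, 1, 0, 0, 0.004, 0, 0, 0, 1, 0, 0, 0.007, 0, 0, 0, 1, 0, 0, 0.009, 0, 0, 0, 1, 0, 0, 0.01, 0, 0, 0, 1],
)

```text
time_s: 17.3
eef_pos: [0.5195, 0.1162, 0.1778]
tcp_rot: [[-0.988, 0.151, -0.008], [0.151, 0.988, -0.001], [0.007, -0.002, -1.0]]
contact_force: [-1.6, -2.0, -28.2]
finger_gap: 0.099
gripper_force: 57.8
```

```bash
python3 -c "
from h import *
st()"
```

```text
t 17.3 p [519.5 116.2 177.8] yaw 171.29 z [-0.0076 -0.0011 -1.    ] F [ -1.6  -2.  -28.2] M [-0.23  0.41  0.03] gap 0.099 g 57.8 q6 -1.31
```

Request:
move_arm(
  rows=[0, 0, -0.004, 0, 0, 0, 1, 0, 0, -0.01, 0, 0, 0, 1, -0.002, 0.001, -0.012, 0, 0, 0, 1, -0.003, 0.002, -0.012, 0, 0, 0, 1, -0.003, 0.002, -0.012, 0, 0, 0, 1],
)

```text
time_s: 17.8
eef_pos: [0.5207, 0.1176, 0.1768]
tcp_rot: [[-0.988, 0.151, 0.002], [0.151, 0.988, 0.0], [-0.002, 0.0, -1.0]]
contact_force: [-1.4, -1.6, -13.5]
finger_gap: 0.103
gripper_force: 60.2
```

```bash
python3 -c "
from h import *
st()"
```

```text
t 17.8 p [520.7 117.6 176.8] yaw 171.3 z [ 0.0024  0.     -1.    ] F [ -1.4  -1.6 -13.5] M [-0.31  0.31 -0.03] gap 0.103 g 60.2 q6 -1.3
```

Request:
move_arm(
  rows=[0, 0, 0.002, 0, 0, 0, 1, 0, 0, 0.004, 0, 0, 0, 1, 0, 0, 0.006, 0, 0, 0, 1, 0, 0, 0.008, 0, 0, 0, 1, 0, 0, 0.01, 0, 0, 0, 1],
)

```text
time_s: 18.3
eef_pos: [0.5186, 0.1173, 0.1777]
tcp_rot: [[-0.988, 0.151, -0.006], [0.151, 0.988, -0.001], [0.006, -0.002, -1.0]]
contact_force: [-2.1, -1.8, -28.3]
finger_gap: 0.099
gripper_force: 57.8
```

```bash
python3 -c "
from h import *
st()"
```

```text
t 18.3 p [518.6 117.3 177.7] yaw 171.29 z [-5.8e-03 -9.0e-04 -1.0e+00] F [ -2.1  -1.8 -28.3] M [-0.37  0.31  0.06] gap 0.099 g 57.8 q6 -1.3
```

Request:
move_arm(
  rows=[0, 0, -0.006, 0, 0, 0, 1, 0, 0, -0.012, 0, 0, 0, 1, 0, 0, -0.018, 0, 0, 0, 1, 0, 0, -0.024, 0, 0, 0, 1, 0, 0, -0.024, 0, 0, 0, 1],
)

```text
time_s: 18.8
eef_pos: [0.5218, 0.118, 0.1714]
tcp_rot: [[-0.988, 0.151, 0.006], [0.151, 0.988, 0.001], [-0.006, 0.002, -1.0]]
contact_force: [-0.0, -0.3, -3.5]
finger_gap: 0.101
gripper_force: 62.1
```

```bash
python3 -c "
from h import *
st()
S=imaging.camera('scene');T=imaging.camera('top')
cv2.imwrite('pics/scene3.png',S['color'][:,:,::-1])
st()
g=S['color'][138:182,295:345,::-1]
cv2.imwrite('pics/c7.png',cv2.resize(g,None,fx=12,fy=12,interpolation=cv2.INTER_CUBIC))
"
```

```text
t 18.8 p [521.8 118.  171.4] yaw 171.3 z [ 0.0062  0.0013 -1.    ] F [-0.  -0.3 -3.5] M [0.01 0.02 0.04] gap 0.101 g 62.1 q6 -1.3
t 18.9 p [521.2 117.9 170.5] yaw 171.3 z [ 4.e-03  7.e-04 -1.e+00] F [ 0.3  0.8 -1.1] M [0.05 0.02 0.04] gap 0.1 g 62.1 q6 -1.3
```

Request:
move_arm(
  rows=[0, 0, 0.004, 0, 0, 0, 1, 0, 0, 0.008, 0, 0, 0, 1, 0, 0, 0.012, 0, 0, 0, 1, 0, 0, 0.016, 0, 0, 0, 1, 0, 0, 0.016, 0, 0, 0, 1],
)

```text
time_s: 19.4
eef_pos: [0.5199, 0.1175, 0.1762]
tcp_rot: [[-0.988, 0.151, -0.001], [0.151, 0.988, -0.0], [0.001, -0.0, -1.0]]
contact_force: [0.0, -0.1, -2.9]
finger_gap: 0.098
gripper_force: 62.0
```

```bash
python3 -c "
from h import *
st()"
```

```text
t 19.4 p [519.9 117.5 176.2] yaw 171.29 z [-9.e-04 -1.e-04 -1.e+00] F [ 0.  -0.1 -2.9] M [ 0.05 -0.03 -0.04] gap 0.098 g 62.0 q6 -1.3
```

Request:
move_arm(
  rows=[0, 0, 0.002, 0, 0, 0, 1, 0, 0, 0.004, 0, 0, 0, 1, 0, 0, 0.006, 0, 0, 0, 1, 0, 0, 0.008, 0, 0, 0, 1, 0, 0, 0.008, 0, 0, 0, 1],
)

```text
time_s: 19.9
eef_pos: [0.5203, 0.1176, 0.1805]
tcp_rot: [[-0.988, 0.151, 0.0], [0.151, 0.988, -0.0], [-0.0, 0.0, -1.0]]
contact_force: [0.9, 0.5, -1.7]
finger_gap: 0.099
gripper_force: 62.1
```

```bash
python3 -c "
from h import *
st()"
```

```text
t 19.9 p [520.3 117.6 180.5] yaw 171.29 z [ 1.e-04 -0.e+00 -1.e+00] F [ 0.9  0.5 -1.7] M [ 0.03 -0.06  0.05] gap 0.099 g 62.1 q6 -1.3
```

The pins cleared the plate. I'll lift fully and carry the screw to the well.

Request:
move_arm(
  rows=[0, 0, 0.006, 0, 0, 0, 1, 0, 0, 0.014, 0, 0, 0, 1, 0, 0, 0.024, 0, 0, 0, 1, 0, 0, 0.036, 0, 0, 0, 1, 0, 0, 0.05, 0, 0, 0, 1],
)

```text
time_s: 20.4
eef_pos: [0.5201, 0.1175, 0.2065]
tcp_rot: [[-0.988, 0.151, 0.0], [0.151, 0.988, 0.0], [-0.0, 0.0, -1.0]]
contact_force: [-0.1, -0.0, -2.4]
finger_gap: 0.1
gripper_force: 62.1
```

```bash
python3 -c "
from h import *
st()"
```

```text
t 20.4 p [520.1 117.5 206.5] yaw 171.29 z [ 5.e-04  1.e-04 -1.e+00] F [-0.1 -0.  -2.4] M [-0.02  0.02  0.04] gap 0.1 g 62.1 q6 -1.3
```

Request:
move_arm(
  rows=[0, 0, 0.016, 0, 0, 0, 1, 0, 0, 0.034, 0, 0, 0, 1, 0, 0, 0.054, 0, 0, 0, 1, 0, 0, 0.07, 0, 0, 0, 1, 0, 0, 0.08, 0, 0, 0, 1],
)

```text
time_s: 20.9
eef_pos: [0.5203, 0.1176, 0.2467]
tcp_rot: [[-0.988, 0.151, 0.001], [0.151, 0.988, 0.0], [-0.001, 0.0, -1.0]]
contact_force: [0.7, -1.3, -1.6]
finger_gap: 0.101
gripper_force: 62.1
```

Request:
move_arm(
  rows=[0.003, -0.02, 0, 0, 0, 0.1, 1, 0.008, -0.06, 0, 0, 0, 0.25, 1, 0.014, -0.11, 0, 0, 0, 0.4, 1, 0.022, -0.17, 0, 0, 0, 0.55, 1, 0.031, -0.24, 0, 0, 0, 0.71, 1],
)

```text
time_s: 21.4
eef_pos: [0.5355, -0.0029, 0.2455]
tcp_rot: [[-0.975, -0.223, -0.001], [-0.223, 0.975, 0.0], [0.0, 0.0, -1.0]]
contact_force: [0.4, -0.3, -1.9]
finger_gap: 0.104
gripper_force: 62.1
```

Request:
move_arm(
  rows=[0.009, -0.07, 0, 0, 0, 0.16, 1, 0.017, -0.13, 0, 0, 0, 0.32, 1, 0.024, -0.19, 0, 0, 0, 0.46, 1, 0.029, -0.23, 0, 0, 0, 0.6, 1, 0.031, -0.247, 0, 0, 0, 0.71, 1],
)

```text
time_s: 21.9
eef_pos: [0.5509, -0.1282, 0.2449]
tcp_rot: [[-0.83, -0.558, -0.001], [-0.558, 0.83, -0.001], [0.002, -0.0, -1.0]]
contact_force: [-0.2, 0.6, -2.8]
finger_gap: 0.101
gripper_force: 62.1
```

```bash
python3 -c "
from h import *
st()"
```

```text
t 21.9 p [ 550.9 -128.2  244.9] yaw -146.11 z [-1.3e-03 -9.0e-04 -1.0e+00] F [-0.2  0.6 -2.8] M [0.07 0.01 0.03] gap 0.101 g 62.1 q6 -2.49
```

Request:
move_arm(
  rows=[0, 0, -0.01, 0, 0, 0, 1, 0, 0, -0.03, 0, 0, 0, 1, 0, 0, -0.05, 0, 0, 0, 1, 0, 0, -0.06, 0, 0, 0, 1, 0, 0, -0.06, 0, 0, 0, 1],
)

```text
time_s: 22.4
eef_pos: [0.5502, -0.125, 0.2135]
tcp_rot: [[-0.83, -0.558, -0.003], [-0.558, 0.83, 0.001], [0.002, 0.002, -1.0]]
contact_force: [0.2, -0.0, -2.1]
finger_gap: 0.098
gripper_force: 62.1
```

```bash
python3 - <<'E'
from h import *
st()
S=imaging.camera("scene");cv2.imwrite("pics/scene4.png",S["color"][:,:,::-1])
b=S["color"][170:235,255:325,::-1]
cv2.imwrite("pics/c8.png",cv2.resize(b,None,fx=9,fy=9,interpolation=cv2.INTER_CUBIC))
o=bot.observe();p=o["eef_pos"]
for dz in(0,.066,.087,.1025):print(dz,proj(S,p-np.array([0,0,dz])))
E
```

```text
t 22.4 p [ 550.2 -125.   213.5] yaw -146.07 z [-3.4e-03  7.0e-04 -1.0e+00] F [ 0.2 -0.  -2.1] M [0.04 0.01 0.08] gap 0.098 g 62.1 q6 -2.49
0 (np.float64(286.61815884908293), np.float64(189.7505909885281))
0.066 (np.float64(287.6237219248812), np.float64(205.5851287497018))
0.087 (np.float64(287.9303466281063), np.float64(210.40877917304653))
0.1025 (np.float64(288.1527351131304), np.float64(213.90588623785797))
```

View pics/c8.png

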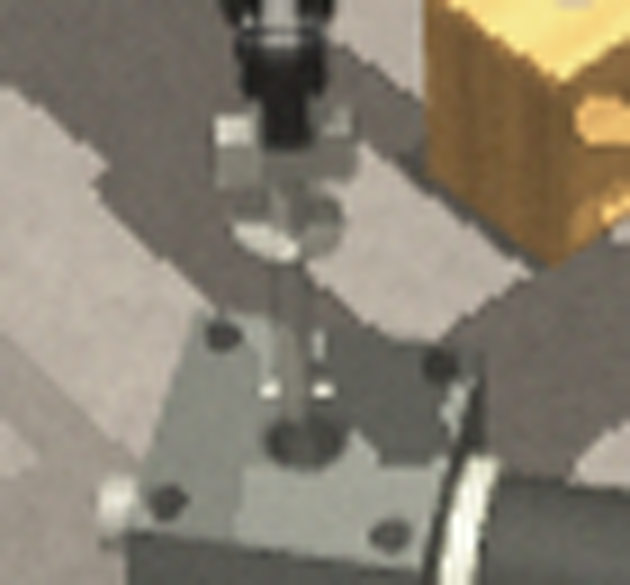

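The pins are at crop (270,389) and (322,389), and the stem hangs just left of the well's centre at (305,442). Relative to the well it needs about +1.2 mm in x and a little in y.

Request:
move_arm(
  rows=[0, 0, 0, 0, 0, 0, 1, 0, 0, 0, 0, 0, 0, 1, 0, 0, 0, 0, 0, 0, 1, 0, 0, 0, 0, 0, 0, 1, 0, 0, 0, 0, 0, 0, 1],
)

```text
time_s: 22.95
eef_pos: [0.551, -0.126, 0.2155]
tcp_rot: [[-0.83, -0.558, -0.0], [-0.558, 0.83, -0.001], [0.0, -0.0, -1.0]]
contact_force: [0.3, -0.4, -2.1]
finger_gap: 0.1
gripper_force: 62.1
```

```bash
python3 -c "
from h import *
st()"
```

```text
t 22.95 p [ 551.  -126.   215.5] yaw -146.12 z [-0.e+00 -5.e-04 -1.e+00] F [ 0.3 -0.4 -2.1] M [-0.02  0.01 -0.01] gap 0.1 g 62.1 q6 -2.49
```

Request:
move_arm(
  rows=[0.001, 0.002, -0.008, 0, 0, 0, 1, 0.001, 0.002, -0.018, 0, 0, 0, 1, 0.001, 0.002, -0.028, 0, 0, 0, 1, 0.001, 0.002, -0.036, 0, 0, 0, 1, 0.001, 0.002, -0.04, 0, 0, 0, 1],
  grip_force=40,
)

```text
time_s: 23.45
eef_pos: [0.5511, -0.1249, 0.1943]
tcp_rot: [[-0.83, -0.558, -0.002], [-0.558, 0.83, 0.0], [0.001, 0.001, -1.0]]
contact_force: [0.2, 0.5, -1.8]
finger_gap: 0.107
gripper_force: 62.1
```

Request:
move_arm(
  rows=[0, 0, -0.003, 0, 0, 0, 1, 0, 0, -0.006, 0, 0, 0, 1, 0, 0, -0.009, 0, 0, 0, 1, 0, 0, -0.012, 0, 0, 0, 1, 0, 0, -0.014, 0, 0, 0, 1],
)

```text
time_s: 23.95
eef_pos: [0.5515, -0.1249, 0.1883]
tcp_rot: [[-0.83, -0.558, -0.0], [-0.558, 0.83, -0.0], [0.0, -0.0, -1.0]]
contact_force: [0.2, -0.4, -2.2]
finger_gap: 0.098
gripper_force: 62.1
```

```bash
python3 -c "
from h import *
st()"
```

```text
t 23.95 p [ 551.5 -124.9  188.3] yaw -146.11 z [-1.e-04 -4.e-04 -1.e+00] F [ 0.2 -0.4 -2.2] M [ 0.07 -0.07  0.01] gap 0.098 g 62.1 q6 -2.49
```

Request:
move_arm(
  rows=[0, 0, -0.003, 0, 0, 0, 1, 0, 0, -0.006, 0, 0, 0, 1, 0, 0, -0.009, 0, 0, 0, 1, 0, 0, -0.012, 0, 0, 0, 1, 0, 0, -0.014, 0, 0, 0, 1],
)

```text
time_s: 24.45
eef_pos: [0.5514, -0.125, 0.1811]
tcp_rot: [[-0.83, -0.558, -0.001], [-0.558, 0.83, -0.0], [0.001, 0.0, -1.0]]
contact_force: [-0.6, -0.2, -1.8]
finger_gap: 0.097
gripper_force: 62.1
```

```bash
python3 -c "
from h import *
st()"
```

```text
t 24.45 p [ 551.4 -125.   181.1] yaw -146.11 z [-5.e-04 -3.e-04 -1.e+00] F [-0.6 -0.2 -1.8] M [ 0.01 -0.02  0.1 ] gap 0.097 g 62.1 q6 -2.49
```

Request:
move_arm(
  rows=[0, 0, -0.006, 0, 0, 0, 1, 0, 0, -0.013, 0, 0, 0, 1, 0, 0, -0.02, 0, 0, 0, 1, 0, 0, -0.027, 0, 0, 0, 1, 0, 0, -0.032, 0, 0, 0, 1],
)

```text
time_s: 24.95
eef_pos: [0.5513, -0.1249, 0.1648]
tcp_rot: [[-0.83, -0.558, -0.001], [-0.558, 0.83, -0.0], [0.001, 0.0, -1.0]]
contact_force: [-0.6, -0.2, -2.3]
finger_gap: 0.102
gripper_force: 62.1
```

```bash
python3 -c "
from h import *
st()"
```

```text
t 24.95 p [ 551.3 -124.9  164.8] yaw -146.11 z [-9.e-04 -2.e-04 -1.e+00] F [-0.6 -0.2 -2.3] M [ 0.06 -0.06  0.01] gap 0.102 g 62.1 q6 -2.49
```

Request:
move_arm(
  rows=[0, 0, -0.008, 0, 0, 0, 1, 0, 0, -0.016, 0, 0, 0, 1, 0, 0, -0.024, 0, 0, 0, 1, 0, 0, -0.032, 0, 0, 0, 1, 0, 0, -0.036, 0, 0, 0, 1],
)

```text
time_s: 25.45
eef_pos: [0.5512, -0.1249, 0.1467]
tcp_rot: [[-0.83, -0.558, -0.001], [-0.558, 0.83, -0.0], [0.001, 0.001, -1.0]]
contact_force: [0.4, 0.0, -2.1]
finger_gap: 0.099
gripper_force: 62.1
```

```bash
python3 -c "
from h import *
st()"
```

```text
t 25.45 p [ 551.2 -124.9  146.7] yaw -146.11 z [-1.1e-03 -1.0e-04 -1.0e+00] F [ 0.4  0.  -2.1] M [ 0.05 -0.02  0.01] gap 0.099 g 62.1 q6 -2.49
```

Request:
move_arm(
  rows=[0, 0, -0.002, 0, 0, 0, 1, 0, 0, -0.005, 0, 0, 0, 1, 0, 0, -0.008, 0, 0, 0, 1, 0, 0, -0.01, 0, 0, 0, 1, 0, 0, -0.012, 0, 0, 0, 1],
)

```text
time_s: 25.95
eef_pos: [0.5515, -0.125, 0.1414]
tcp_rot: [[-0.83, -0.558, -0.0], [-0.558, 0.83, -0.0], [0.0, -0.0, -1.0]]
contact_force: [-0.5, 0.3, -2.1]
finger_gap: 0.099
gripper_force: 62.1
```

```bash
python3 -c "
from h import *
st()"
```

```text
t 25.95 p [ 551.5 -125.   141.4] yaw -146.11 z [-1.e-04 -5.e-04 -1.e+00] F [-0.5  0.3 -2.1] M [ 0.06 -0.06 -0.  ] gap 0.099 g 62.1 q6 -2.49
```

Request:
move_arm(
  rows=[0, 0, -0.002, 0, 0, 0, 1, 0, 0, -0.004, 0, 0, 0, 1, 0, 0, -0.006, 0, 0, 0, 1, 0, 0, -0.008, 0, 0, 0, 1, 0, 0, -0.01, 0, 0, 0, 1],
)

```text
time_s: 26.45
eef_pos: [0.5515, -0.1248, 0.1364]
tcp_rot: [[-0.83, -0.558, -0.0], [-0.558, 0.83, -0.0], [0.0, -0.0, -1.0]]
contact_force: [0.5, 0.2, -0.7]
finger_gap: 0.099
gripper_force: 62.4
```

```bash
python3 -c "
from h import *
st()"
```

```text
t 26.45 p [ 551.5 -124.8  136.4] yaw -146.11 z [-3.e-04 -2.e-04 -1.e+00] F [ 0.5  0.2 -0.7] M [ 0.16  0.03 -0.05] gap 0.099 g 62.4 q6 -2.49
```

Request:
move_arm(
  rows=[0, 0, -0.001, 0, 0, 0, 1, 0, 0, -0.002, 0, 0, 0, 1, 0, 0, -0.004, 0, 0, 0, 1, 0, 0, -0.006, 0, 0, 0, 1, 0, 0, -0.007, 0, 0, 0, 1],
)

```text
time_s: 26.95
eef_pos: [0.5514, -0.1249, 0.1326]
tcp_rot: [[-0.83, -0.558, -0.001], [-0.558, 0.83, -0.0], [0.001, 0.0, -1.0]]
contact_force: [-1.2, 0.4, -2.5]
finger_gap: 0.097
gripper_force: 62.2
```

```bash
python3 -c "
from h import *
st()"
```

```text
t 26.95 p [ 551.4 -124.9  132.6] yaw -146.11 z [-7.e-04 -3.e-04 -1.e+00] F [-1.2  0.4 -2.5] M [ 0.2   0.03 -0.01] gap 0.097 g 62.2 q6 -2.49
```

Request:
move_arm(
  rows=[0, 0.001, 0, 0, 0, 0, 1, 0, 0.001, -0.001, 0, 0, 0, 1, 0, 0.001, -0.003, 0, 0, 0, 1, 0, 0.001, -0.005, 0, 0, 0, 1, 0, 0.001, -0.006, 0, 0, 0, 1],
)

```text
time_s: 27.45
eef_pos: [0.5515, -0.1245, 0.1298]
tcp_rot: [[-0.83, -0.558, -0.0], [-0.558, 0.83, -0.0], [0.001, -0.0, -1.0]]
contact_force: [0.4, 1.0, -1.8]
finger_gap: 0.099
gripper_force: 62.3
```

```bash
python3 -c "
from h import *
st()"
```

```text
t 27.45 p [ 551.5 -124.5  129.8] yaw -146.11 z [-3.e-04 -4.e-04 -1.e+00] F [ 0.4  1.  -1.8] M [ 0.16  0.03 -0.01] gap 0.099 g 62.3 q6 -2.48
```

Request:
move_arm(
  rows=[0, 0.001, -0.001, 0, 0, 0, 1, 0, 0.001, -0.002, 0, 0, 0, 1, 0, 0.001, -0.003, 0, 0, 0, 1, 0, 0.001, -0.004, 0, 0, 0, 1, 0, 0.001, -0.005, 0, 0, 0, 1],
)

```text
time_s: 27.95
eef_pos: [0.5514, -0.1239, 0.1272]
tcp_rot: [[-0.83, -0.558, -0.001], [-0.558, 0.83, -0.0], [0.001, 0.0, -1.0]]
contact_force: [0.0, -0.3, -2.0]
finger_gap: 0.103
gripper_force: 62.3
```

```bash
python3 -c "
from h import *
st()"
```

```text
t 27.95 p [ 551.4 -123.9  127.2] yaw -146.11 z [-6.e-04 -3.e-04 -1.e+00] F [ 0.  -0.3 -2. ] M [0.18 0.07 0.02] gap 0.103 g 62.3 q6 -2.48
```

Request:
move_arm(
  rows=[0, 0, -0.001, 0, 0, 0, 1, 0, 0, -0.003, 0, 0, 0, 1, 0, 0, -0.005, 0, 0, 0, 1, 0, 0, -0.006, 0, 0, 0, 1, 0, 0, -0.007, 0, 0, 0, 1],
)

```text
time_s: 28.45
eef_pos: [0.5518, -0.1241, 0.1245]
tcp_rot: [[-0.83, -0.558, 0.001], [-0.558, 0.83, -0.001], [-0.0, -0.001, -1.0]]
contact_force: [0.3, 0.6, 1.3]
finger_gap: 0.099
gripper_force: 62.8
```

```bash
python3 -c "
from h import *
st()"
```

```text
t 28.45 p [ 551.8 -124.1  124.5] yaw -146.11 z [ 9.e-04 -8.e-04 -1.e+00] F [0.3 0.6 1.3] M [ 0.23  0.14 -0.06] gap 0.099 g 62.8 q6 -2.48
```

Request:
move_arm(
  rows=[0, 0, -0.001, 0, 0, 0, 1, 0, 0, -0.002, 0, 0, 0, 1, 0, 0, -0.003, 0, 0, 0, 1, 0, 0, -0.004, 0, 0, 0, 1, 0, 0, -0.004, 0, 0, 0, 1],
)

```text
time_s: 28.95
eef_pos: [0.5515, -0.124, 0.122]
tcp_rot: [[-0.83, -0.558, -0.0], [-0.558, 0.83, -0.0], [0.0, -0.0, -1.0]]
contact_force: [-0.0, 0.5, 3.2]
finger_gap: 0.099
gripper_force: 63.0
```

```bash
python3 -c "
from h import *
st()"
```

```text
t 28.95 p [ 551.5 -124.   122. ] yaw -146.11 z [-1.e-04 -5.e-04 -1.e+00] F [-0.   0.5  3.2] M [ 0.22  0.11 -0.02] gap 0.099 g 63.0 q6 -2.48
```

Request:
move_arm(
  rows=[0, 0, -0.001, 0, 0, 0, 1, 0, 0, -0.002, 0, 0, 0, 1, 0, 0, -0.003, 0, 0, 0, 1, 0, 0, -0.004, 0, 0, 0, 1, 0, 0, -0.004, 0, 0, 0, 1],
)

```text
time_s: 29.45
eef_pos: [0.5515, -0.124, 0.1199]
tcp_rot: [[-0.83, -0.558, -0.0], [-0.558, 0.83, -0.001], [0.0, -0.0, -1.0]]
contact_force: [-0.7, 0.9, 3.7]
finger_gap: 0.101
gripper_force: 63.1
```

```bash
python3 -c "
from h import *
st()"
```

```text
t 29.45 p [ 551.5 -124.   119.9] yaw -146.11 z [-2.e-04 -5.e-04 -1.e+00] F [-0.7  0.9  3.7] M [ 0.15  0.11 -0.04] gap 0.101 g 63.1 q6 -2.48
```

Request:
move_arm(
  rows=[0, 0, -0.001, 0, 0, 0, 1, 0, 0, -0.001, 0, 0, -0.08, 1, 0, 0, -0.001, 0, 0, -0.17, 1, 0, 0, -0.001, 0, 0, -0.25, 1, 0, 0, -0.001, 0, 0, -0.33, 1],
)

```text
time_s: 29.95
eef_pos: [0.5516, -0.124, 0.1194]
tcp_rot: [[-0.914, -0.405, 0.0], [-0.405, 0.914, -0.0], [0.0, -0.0, -1.0]]
contact_force: [0.0, 0.5, 3.4]
finger_gap: 0.102
gripper_force: 63.1
```

```bash
python3 -c "
from h import *
st()"
```

```text
t 29.95 p [ 551.6 -124.   119.4] yaw -156.11 z [ 0.e+00 -5.e-04 -1.e+00] F [0.  0.5 3.4] M [0.15 0.04 0.01] gap 0.102 g 63.1 q6 -2.31
```

Request:
move_arm(
  rows=[0, 0, 0, 0, 0, -0.13, 1, 0, 0, 0, 0, 0, -0.26, 1, 0, 0, -0.001, 0, 0, -0.4, 1, 0, 0, -0.001, 0, 0, -0.53, 1, 0, 0, -0.002, 0, 0, -0.67, 1],
)

```text
time_s: 30.45
eef_pos: [0.552, -0.1241, 0.1187]
tcp_rot: [[-0.998, -0.065, 0.001], [-0.065, 0.998, -0.001], [-0.001, -0.001, -1.0]]
contact_force: [0.5, 0.7, 3.5]
finger_gap: 0.098
gripper_force: 63.1
```

```bash
python3 -c "
from h import *
st()"
```

```text
t 30.45 p [ 552.  -124.1  118.7] yaw -176.28 z [ 8.e-04 -6.e-04 -1.e+00] F [0.5 0.7 3.5] M [ 0.11 -0.08 -0.  ] gap 0.098 g 63.1 q6 -1.96
```

Request:
move_arm(
  rows=[0, 0, 0, 0, 0, -0.13, 1, 0, 0, -0.001, 0, 0, -0.26, 1, 0, 0, -0.001, 0, 0, -0.4, 1, 0, 0, -0.002, 0, 0, -0.53, 1, 0, 0, -0.002, 0, 0, -0.67, 1],
)

```text
time_s: 30.95
eef_pos: [0.5522, -0.1242, 0.1178]
tcp_rot: [[-0.959, 0.282, 0.001], [0.282, 0.959, -0.001], [-0.002, -0.0, -1.0]]
contact_force: [0.7, -0.2, 4.0]
finger_gap: 0.101
gripper_force: 63.1
```

```bash
python3 -c "
from h import *
st()"
```

```text
t 30.95 p [ 552.2 -124.2  117.8] yaw 163.62 z [ 1.4e-03 -7.0e-04 -1.0e+00] F [ 0.7 -0.2  4. ] M [ 0.11 -0.21 -0.01] gap 0.101 g 63.1 q6 -1.61
```

Request:
move_arm(
  rows=[0, 0, 0, 0, 0, -0.13, 1, 0, 0, -0.001, 0, 0, -0.26, 1, 0, 0, -0.001, 0, 0, -0.4, 1, 0, 0, -0.002, 0, 0, -0.53, 1, 0, 0, -0.002, 0, 0, -0.6, 1],
)

```text
time_s: 31.45
eef_pos: [0.5524, -0.1244, 0.1168]
tcp_rot: [[-0.826, 0.564, 0.002], [0.564, 0.826, -0.001], [-0.002, 0.0, -1.0]]
contact_force: [0.8, -0.6, 3.7]
finger_gap: 0.101
gripper_force: 63.1
```

```bash
python3 -c "
from h import *
st()"
```

```text
t 31.45 p [ 552.4 -124.4  116.8] yaw 145.67 z [ 1.9e-03 -8.0e-04 -1.0e+00] F [ 0.8 -0.6  3.7] M [ 0.09 -0.23 -0.01] gap 0.101 g 63.1 q6 -1.29
```

Request:
move_arm(
  rows=[0.001, 0, 0, 0, 0, -0.08, 1, 0.001, 0, 0, 0, 0, -0.16, 1, 0.001, 0, -0.001, 0, 0, -0.24, 1, 0.001, 0, -0.001, 0, 0, -0.32, 1, 0.001, 0, -0.001, 0, 0, -0.4, 1],
)

```text
time_s: 31.95
eef_pos: [0.553, -0.1245, 0.1166]
tcp_rot: [[-0.691, 0.723, 0.002], [0.723, 0.691, -0.001], [-0.002, 0.001, -1.0]]
contact_force: [0.0, -0.4, 4.1]
finger_gap: 0.1
gripper_force: 63.1
```

```bash
python3 -c "
from h import *
st()"
```

```text
t 31.95 p [ 553.  -124.5  116.6] yaw 133.69 z [ 0.0024 -0.0011 -1.    ] F [ 0.  -0.4  4.1] M [-0.05 -0.25  0.04] gap 0.1 g 63.1 q6 -1.08
```

Request:
move_arm(
  rows=[0, 0, 0, 0, 0, -0.04, 1, 0, 0, 0, 0, 0, -0.08, 1, 0, 0, 0, 0, 0, -0.12, 1, 0, 0, 0, 0, 0, -0.16, 1, 0, 0, 0, 0, 0, -0.2, 1],
)

```text
time_s: 32.45
eef_pos: [0.5524, -0.1242, 0.1163]
tcp_rot: [[-0.612, 0.791, 0.001], [0.791, 0.612, -0.0], [-0.001, 0.0, -1.0]]
contact_force: [0.7, -0.4, 5.1]
finger_gap: 0.095
gripper_force: 63.3
```

```bash
python3 -c "
from h import *
st()"
```

```text
t 32.45 p [ 552.4 -124.2  116.3] yaw 127.72 z [ 8.e-04 -3.e-04 -1.e+00] F [ 0.7 -0.4  5.1] M [-0.08 -0.25  0.04] gap 0.095 g 63.3 q6 -0.98
```

Request:
move_arm(
  rows=[0, 0, 0, 0, 0, -0.04, 1, 0, 0, 0, 0, 0, -0.08, 1, 0, 0, 0, 0, 0, -0.12, 1, 0, 0, 0, 0, 0, -0.16, 1, 0, 0, 0, 0, 0, -0.2, 1],
)

```text
time_s: 32.95
eef_pos: [0.5526, -0.1243, 0.1163]
tcp_rot: [[-0.526, 0.851, 0.001], [0.851, 0.526, -0.0], [-0.001, 0.001, -1.0]]
contact_force: [1.1, -0.1, 4.8]
finger_gap: 0.101
gripper_force: 63.3
```

```bash
python3 -c "
from h import *
st()"
```

```text
t 32.95 p [ 552.6 -124.3  116.3] yaw 121.72 z [ 1.3e-03 -5.0e-04 -1.0e+00] F [ 1.1 -0.1  4.8] M [-0.08 -0.36  0.08] gap 0.101 g 63.3 q6 -0.87
```

Request:
move_arm(
  rows=[0, 0, 0, 0, 0, -0.03, 1, 0, 0, 0, 0, 0, -0.06, 1, 0, 0, 0, 0, 0, -0.1, 1, 0, 0, 0, 0, 0, -0.13, 1, 0, 0, 0, 0, 0, -0.16, 1],
)

```text
time_s: 33.45
eef_pos: [0.5527, -0.1243, 0.1164]
tcp_rot: [[-0.453, 0.891, 0.002], [0.891, 0.453, -0.001], [-0.001, 0.001, -1.0]]
contact_force: [1.0, 0.2, 5.4]
finger_gap: 0.099
gripper_force: 63.2
```

```bash
python3 -c "
from h import *
st()"
```

```text
t 33.45 p [ 552.7 -124.3  116.4] yaw 116.94 z [ 1.6e-03 -6.0e-04 -1.0e+00] F [1.  0.2 5.4] M [-0.12 -0.43  0.05] gap 0.099 g 63.2 q6 -0.79
```

Request:
move_arm(
  rows=[0, 0, 0, 0, 0, -0.03, 1, 0, 0, 0, 0, 0, -0.06, 1, 0, 0, 0, 0, 0, -0.1, 1, 0, 0, 0, 0, 0, -0.13, 1, 0, 0, 0, 0, 0, -0.16, 1],
)

```text
time_s: 33.95
eef_pos: [0.5527, -0.1244, 0.1164]
tcp_rot: [[-0.377, 0.926, 0.002], [0.926, 0.377, -0.001], [-0.001, 0.001, -1.0]]
contact_force: [1.4, -0.4, 5.4]
finger_gap: 0.101
gripper_force: 63.3
```

```bash
python3 -c "
from h import *
st()"
```

```text
t 33.95 p [ 552.7 -124.4  116.4] yaw 112.15 z [ 1.5e-03 -7.0e-04 -1.0e+00] F [ 1.4 -0.4  5.4] M [-0.19 -0.38  0.15] gap 0.101 g 63.3 q6 -0.71
```

Request:
move_arm(
  rows=[0, 0, 0, 0, 0, -0.03, 1, 0, 0, 0, 0, 0, -0.06, 1, 0, 0, 0, 0, 0, -0.08, 1, 0, 0, 0, 0, 0, -0.1, 1, 0, 0, 0, 0, 0, -0.12, 1],
)

```text
time_s: 34.45
eef_pos: [0.5526, -0.1244, 0.1164]
tcp_rot: [[-0.319, 0.948, 0.002], [0.948, 0.319, -0.001], [-0.001, 0.001, -1.0]]
contact_force: [0.6, -0.3, 4.6]
finger_gap: 0.101
gripper_force: 63.5
```

```bash
python3 -c "
from h import *
st()"
```

```text
t 34.45 p [ 552.6 -124.4  116.4] yaw 108.58 z [ 1.5e-03 -8.0e-04 -1.0e+00] F [ 0.6 -0.3  4.6] M [-0.22 -0.32  0.28] gap 0.101 g 63.5 q6 -0.65
```

Request:
move_arm(
  rows=[0, 0, 0.001, 0, 0, 0, 1, 0, 0, 0.002, 0, 0, 0, 1, 0, 0, 0.003, 0, 0, 0, 1, 0, 0, 0.004, 0, 0, 0, 1, 0, 0, 0.005, 0, 0, 0, 1],
)

```text
time_s: 34.95
eef_pos: [0.5511, -0.1238, 0.1167]
tcp_rot: [[-0.319, 0.948, -0.003], [0.948, 0.319, 0.001], [0.002, -0.003, -1.0]]
contact_force: [2.1, -1.2, -5.2]
finger_gap: 0.102
gripper_force: 61.7
```

```bash
python3 -c "
from h import *
st()"
```

```text
t 34.95 p [ 551.1 -123.8  116.7] yaw 108.59 z [-0.0031  0.0011 -1.    ] F [ 2.1 -1.2 -5.2] M [-0.37 -0.52  0.33] gap 0.102 g 61.7 q6 -0.65
```

It is locked: the pull test holds and the turning stop is reached. I'll ease the strain and let go.

Request:
move_arm(
  rows=[0, 0, -0.002, 0, 0, 0.03, 1, 0, 0, -0.003, 0, 0, 0.06, 1, 0, 0, -0.004, 0, 0, 0.1, 1, 0, 0, -0.004, 0, 0, 0.12, 1, 0, 0, -0.004, 0, 0, 0.12, 0.9],
)

```text
time_s: 35.45
eef_pos: [0.552, -0.124, 0.1166]
tcp_rot: [[-0.378, 0.926, -0.0], [0.926, 0.378, 0.0], [0.0, 0.0, -1.0]]
contact_force: [0.7, -0.7, -0.2]
finger_gap: 0.103
gripper_force: 58.9
```

Request:
move_arm(
  rows=[0, 0, 0, 0, 0, 0, 0.7, 0, 0, 0, 0, 0, 0, 0.5, 0, 0, 0, 0, 0, 0, 0.3, 0, 0, 0, 0, 0, 0, 0.2, 0, 0, 0, 0, 0, 0, 0.2],
)

```text
time_s: 35.95
eef_pos: [0.5518, -0.1239, 0.1163]
tcp_rot: [[-0.378, 0.926, -0.001], [0.926, 0.378, 0.001], [0.001, -0.0, -1.0]]
contact_force: [0.2, 0.8, 0.3]
finger_gap: 0.805
gripper_force: 0.0
```

```bash
python3 -c "
from h import *
st()"
```

```text
t 35.95 p [ 551.8 -123.9  116.3] yaw 112.18 z [-7.e-04  6.e-04 -1.e+00] F [0.2 0.8 0.3] M [ 0.01 -0.05 -0.02] gap 0.805 g 0.0 q6 -0.71
```

Request:
move_arm(
  rows=[0, 0, 0, 0, 0, 0, 0, 0, 0, 0.02, 0, 0, 0, 0, 0, 0, 0.06, 0, 0, 0, 0, 0, 0, 0.12, 0, 0, 0, 0, 0, 0, 0.16, 0, 0, 0, 0],
)

```text
time_s: 36.45
eef_pos: [0.5526, -0.1242, 0.1994]
tcp_rot: [[-0.378, 0.926, 0.003], [0.926, 0.378, -0.001], [-0.002, 0.002, -1.0]]
contact_force: [0.8, -0.6, 0.2]
finger_gap: 1.0
gripper_force: 0.0
```

Request:
move_arm(
  rows=[-0.03, 0.03, 0.02, 0, 0, 0, 0, -0.08, 0.08, 0.04, 0, 0, 0, 0, -0.14, 0.14, 0.06, 0, 0, 0, 0, -0.2, 0.2, 0.08, 0, 0, 0, 0, -0.22, 0.22, 0.08, 0, 0, 0, 0],
)

```text
time_s: 36.95
eef_pos: [0.4408, -0.0121, 0.2397]
tcp_rot: [[-0.38, 0.925, 0.005], [0.925, 0.38, 0.0], [-0.001, 0.005, -1.0]]
contact_force: [0.1, -0.6, 0.2]
finger_gap: 1.0
gripper_force: 0.0
```

```bash
python3 - <<'E'
from h import *
st()
T=imaging.camera("top");S=imaging.camera("scene")
cv2.imwrite("pics/sf.png",S["color"][:,:,::-1])
# bright/changed pixels over unit versus the first picture; expected rows of bar top centre when home/popped
a=cv2.imread("pics/scene0.png").astype(int);b=S["color"][:,:,::-1].astype(int)
d=(np.abs(a-b).sum(2)>60)[185:230,265:315]
print("\n".join("".join(".#"[int(k)] for k in r) for r in d))
for z in(.1335+.023,.1335+.033):print("bar top at z",z,proj(S,[.5518,-.1245,z]))
E
```

```text
t 36.95 p [440.8 -12.1 239.7] yaw 112.31 z [ 4.8e-03  4.0e-04 -1.0e+00] F [ 0.1 -0.6  0.2] M [ 0.01 -0.01 -0.02] gap 1.0 g 0.0 q6 -0.55
.........##############################..##.......
........###############################..#........
........########.#########################........
........########.######################...........
.......#############.#####################........
...........#####.########################.........
#...........###.........###################.......
##........................#################.......
###..........................####.#....####.......
####..............................................
###...............................................
####..............................................
####..............................................
##########........................................
################..................................
###################...............................
###################...............................
###################....###........................
#########.########.....####...................
[... 797 characters left out ...]
###....................
...................##########.....................
...................##..##..##.....................
.....................#.#..........................
..................................................
..................................................
..................................................
..................................................
..................................................
..................................................
..................................................
bar top at z 0.1565 (np.float64(288.00588543921026), np.float64(203.6929312830209))
bar top at z 0.1665 (np.float64(287.8590168616082), np.float64(201.3418183241261))
```

```bash
python3 - <<'E'
from h import *
S=imaging.camera("scene")
for z in(.100,.110):
    for n,p in(("far bar top",(.5425,-.1045,z+.045)),("near bar top",(.5612,-.1445,z+.045)),("collar front",(.5605,-.1404,z))):print(z,n,np.round(proj(S,p),1))
b=cv2.imread("pics/sf.png")[196:228,280:300].max(2)
for r,l in enumerate(b):print(196+r,*["%3d"%v for v in l])
E
```

```text
0.1 far bar top [289.  200.9]
0.1 near bar top [287.3 211.9]
0.1 collar front [288.5 221.1]
0.11 far bar top [288.9 198.6]
0.11 near bar top [287.2 209.6]
0.11 collar front [288.4 218.9]
196 184 181 179 177 178 183 180 182 183 185 185 186 181 180 181 183 185 178 182 181
197 184 184 180 177 180 181 182 182 184 183 180 182 181 179 178 182 175 176 183 179
198 172 180 180 180 177 182 184 179 177 183 178 177 176 176 181 179 174 176 180 181
199 151 175 174 180 179 180 179 179 184 181 181 179 180 177 177 176 175 177 179 183
200 155 157 159 158 178 180 179 180 182 182 183 184 181 184 179 177 180 181 182 178
201 156 156 152 154 177 176 177 179 195 188 185 180 184 183 183 181 183 178 176 175
202 155 152 153 153 180 180 180 180 220 211 212 167 180 182 182 182 185 182 178 177
203 151 151 153 160 178 182 179 180 220 222 228 150 177 180 179 185 185 179 184 180
204 152 154 156 176 174 176 178 204 223 222 225 134 178 182 179 187 183 179 181 185
205 133 150 162 165 165 174 172 212 222 225 222 126 180 180 182 184 183 180 179 185
206  92 112 157 158 157 160 155 229 223 223 220 106 168 172 170 179 177 1
[... 1074 characters left out ...]
 173 105 160 161 160 158 154
220 155 158 156 157 109 134 172 172 122 140 125 138 162 111 157 161 159 158 159 159
221 155 156 157 158 134  94 103 113 142 149 108  98 100 109 160 160 158 160 161 161
222 157 157 158 159 145 139 125 128 101 127 117 160 161 158 161 161 158 159 163 161
223 158 157 160 159 158 145 143 142 141 159 156 159 156 161 161 160 160 162 161 160
224 154 155 157 156 160 160 156 156 158 158 157 156 159 162 160 159 160 159 159 161
225 157 154 158 157 159 158 157 159 161 160 156 160 157 156 159 156 156 161 160 157
226 152 158 156 160 155 157 159 159 159 161 158 158 158 158 157 154 158 160 155 155
227 154 160 156 160 158 155 160 158 159 158 160 161 158 158 157 157 156 145 134 130
```

The bar top (rows 201 to 212) and the collar front (row 221) match the home position, with no pop-up.

```bash
python3 -c "
from station import bot
print(bot.sign_off())"
```

```text
the job is handed in; nothing more can be done
None
```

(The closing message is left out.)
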